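Take the steel jug out of the reader and stand it on the bench mat

ROBOT

A 7-joint arm with a two-finger parallel gripper is mounted at the origin on the work surface. World frame = base frame: x ahead of the robot, y to its left, z up, the work surface at z = 0. Lengths are in m, angles in rad, forces in N, time in s.
With the tool pointing down it reaches from about 0.4 to 0.85 m from the base axis. Payload 10.4 kg.
Tool frame: the origin (TCP) lies at the very end of the fingers, on their centre line; the grasp point (between the pads) lies 19 mm behind it; z points along the fingers, y is the line along which they close (so a half turn about z gives the same grasp; the last joint's range is limited). The gripper opens to 87 mm and grips with 3 to 60 N. Pads are 19 mm wide; open, the fingers measure 117 mm over their backs; the gripper's body (75 mm by 190 mm) begins 51 mm behind the grasp point.
Start: joints at [1.179, 0.332, -0.065, 1.46, 0.022, 1.35, -0.088], TCP at [0.225, -0.583, 0.223] pointing down, gripper open.
Joint ranges: [-2.6, 2.6], [-0.5, 2.12], [-1.47, 1.34], [0.16, 2.42], [-1.27, 4.41], [0.06, 2.06], [-2.6, 2.6]. Speed limits (rad/s): [2.22, 2.22, 2.79, 2.79, 3.14, 3.14, 3.14].

INTERFACE

Orientations are given as a unit quaternion [x, y, z, w].
In Python, from bench import * gives the robot as it stands.
- The arm moves only by the tool carry_out, never from a script. Its argument "deltas" is a list of rows, each an object with "hand": the finger opening in mm, from 0 to 87; "dp": the shift along the tool's x, y, z each as a share of 250 mm, from -1 to 1, a list of three; "spin": the turn about the tool's z as a share of pi rad, from -1 to 1. In form: [{"hand": hand, "dp": [dx, dy, dz], "spin": spin}, ...]. A call has 1 to 20 rows; each row is the pose to reach, as a shift and turn from the pose commanded when the call began, along the tool's axes at that moment, turning the shorter way round; what a row does not reach only later rows make up. A row lasts 1/10 s, in which the tool goes at most 50 mm and 8.59 degrees, less where a joint would pass 70% of its speed; a pose out of reach is approached as far as the arm can. A call with a number of a shift or a turn outside -1 to 1 is refused whole. A call with a gripper value outside its range is refused whole. The fingers move at their own pace and stop on an object; "force" is the grip in N (left out, the last holds). Time passes only in rows, so rows that repeat a pose let the fingers close. It gives the time, the measured TCP pose, the force, the opening and the grip force at its end, in the units of the state.
- read_state(): the state, without advancing time (a new reading comes with each control period).
- camera(name): name is "side" or "top"; returns the picture (420x560x3 uint8, red, green, blue); there is no depth.
- get_calibration(name): a dict with "fx", "fy", "cx", "cy" (pixels), "R" (3x3) and "t" (3): a world point X has camera coordinates R X + t. Camera axes: x right, y down, z forward; pixel columns grow to the right and rows downward; lengths in m; the calibration is good to about 2 mm. A picture is of the moment at which its call begins. get_calibration takes no time and is no camera call.
- close_job(): hands the job in; it is judged then, once.
The state is a dict: "time": time; "joint_positions": joint angles; "joint_vel": joint speeds; "joint_torque": joint torques, N m; "ee_pos": TCP position; "eef_rot": TCP orientation; "ft_force": force on the tool from outside, world axes, zero at the start; "torque": the same for the moment, N m; "width": finger opening in m; "grip_force": force on a finger pad.
Only numpy, scipy, OpenCV 4.12 (cv2) and the standard library are available. Lean on these libraries where they do the work, as an engineer would, in place of code of your own. Each camera call takes 0.05 s, during which the arm holds its last target. There are 200 camera calls.

TASK

First clear the mat: move the capped jar that stands on the round rubber mat into the shallow metal tray, standing upright on the tray's floor. Then lift the steel jug with the handle off the reader's platform, out from under the domed head, and set it down gently and upright with its whole base on the mat. Keep the jug roughly level all the way and leave everything else on the bench where it is; do not bump the arm or gripper against the reader.

Things in the scene. Friction and masses are not known exactly. Their poses are not given: they have to be found in the camera images.
- jug: Open steel jug standing on the reader's platform, 90 mm across, 110 mm tall, about 280 g, wall 3 mm. Origin: centre of its underside, z up. A flat D handle stands out along the jug's own -x axis, roughly towards the robot; a small spout is at +x.
- jug_grip (a point): Middle of the handle's upright bar, 79 mm from the jug's axis, 78 mm above its underside; axes as the jug's. The handle is a strap 14 mm wide (along y) throughout: upright bar 8 mm thick, from 27 to 105 mm above the underside, level bars to the wall at 101 and 31 mm, its foot flared out to 100 mm from the axis, 15 mm up; 30 mm free between upright bar and wall.
- reader: White bench reader, fixed; open to the front and sides. Origin: on the bench under the centre of its round platform. Foot plate 150 mm wide, 18 mm high, from -65 to +135 mm along its x. Platform 116 mm across, top at 50 mm, with a lip 5 mm thick up to 56 mm. A column 40 x 56 mm at +98 mm along its x (away from the robot) carries a domed head over the platform.
- platform (a point): Centre of the platform's top, where the jug stands, 50 mm above the bench.
- head (a point): Centre of the flat underside of the reader's domed head, 208 mm above the bench and 48 mm above the jug's rim; the head is of radius 74 mm and 94 mm tall. The jug's handle reaches out from under it, but an upright gripper on the handle would meet the head: come tilted.
- mat: Round dark rubber mat, 170 mm across, 4 mm thick, fixed on the bench to one side of the reader. Origin: centre of its underside.
- tray: Shallow aluminium tray, fixed, on the other side of the reader: outside 240 mm (its x) by 160 mm (its y), 20 mm high, walls and floor 4 mm. Origin: centre of its underside. Another jar already stands near its +x end.
- jar: Capped clear sample jar standing on the mat, 44 mm across, 70 mm tall, 120 g. Origin: centre of its underside, z up.
- tray_jar: A like jar already standing in the tray towards its +x end; leave it. Origin: centre of its underside.
- vial: Small capped vial, 24 mm across, 42 mm tall, on the bench in front of the reader; leave it. Origin: centre of its underside.
- beaker: Clear plastic beaker without handle, 64 mm across, 75 mm tall, behind the reader; leave it. Origin: centre of its underside.
- tablet: Black tablet, 250 mm wide, leaning on its stand about 150 mm high, at the left of the bench; leave it. Origin: on the bench under its middle.
- tip_box: Grey box, 120 x 85 x 55 mm, at the right of the bench; leave it. Origin: centre of its underside.
- pipette: Pipette with a black grip lying at the right near the robot, about 260 mm long along its x, 28 mm high; leave it. Origin: on the bench under its middle.

How it is judged:
By the outcome, as a careful person would: the job done as asked, in the order asked, and still so for the second after the job is handed in, with the robot touching nothing.
It also fails if it takes over 61 s, if anything falls off the work surface, if the arm or the gripper's body presses on something with over 40 N, if the wrist force passes 120 N, or if a joint passes its speed limit or range.

## Working session

There is one attempt and no reset: what is moved stays moved. The work goes in short steps, Python scripts to look and compute and a tool call to move; the robot and the scene stay as the last step left them, time stands still between calls to the robot, and variables do not carry over. Pictures are saved under pics/ and viewed, at most 10 in all, crops included, and the job is handed in when it is done.

Besides the shell and the picture viewer there is one more tool, called after "Emit:" in YAML: its name, and indented under it one key for each argument. carry_out: Moves the arm, as the interface text tells. Its arguments: {"type":"object","properties":{"deltas":{"type":"array","items":{"type":"object","properties":{"hand":{"type":"number"},"dp":{"type":"array","items":{"type":"number","minimum":-1,"maximum":1}},"spin":{"type":"number","minimum":-1,"maximum":1}}}},"force":{"type":"number"}},"required":["deltas"]}

```bash
ls; mkdir -p pics; python3 - <<'E'
from bench import *
import cv2
s=read_state(); print(s)
for n in("side","top"):
    im=camera(n); cv2.imwrite(f"pics/{n}0.png",cv2.cvtColor(im,cv2.COLOR_RGB2BGR)); print(n,get_calibration(n))
E
```

```text
pics
{'time': 0.0, 'joint_positions': array([ 1.17940316,  0.33287976, -0.06468716,  1.46094028,  0.02158628,
        1.34987577, -0.08850276]), 'joint_vel': array([ 1.36896376e-03,  3.91098466e-04, -1.82017013e-05,  1.24252166e-04,
       -1.45079392e-03, -1.18392933e-03, -5.75668158e-04]), 'joint_torque': array([ 1.05590480e-03, -6.23248959e+01,  2.54133926e-02, -3.89897346e+01,
       -6.12934283e-02,  3.97864287e-02,  1.22215311e-04]), 'ee_pos': array([ 0.22516152, -0.58262555,  0.22174946]), 'eef_rot': array([ 9.83046545e-01,  1.83354835e-01, -1.56098731e-04, -6.86665489e-04]), 'ft_force': array([-0.48029   , -0.37698108, -0.47648634]), 'torque': array([ 0.01561241, -0.03744806, -0.00998127]), 'grip_force': 0.0, 'width': 0.087201555954692}
side {'fx': 402.9744610384106, 'fy': 402.9744610384106, 'cx': 288.3526863073589, 'cy': 210.3633457818771, 'R': array([[-0.81308253, -0.58188667,  0.0174556 ],
       [-0.33346311,  0.44095804, -0.83328168],
       [ 0.47717831, -0.68334758, -0.55257302]]), 't': array([0.49035394, 0.2957072 , 1.15944723])}
top {'fx': 480.4749913843465, 'fy': 480.4749913843465, 'cx': 278.4366862374846, 'cy': 203.78374092225965, 'R': array([[ 0.0117243 , -0.99991346, -0.00596723],
       [-0.99653622, -0.01119294, -0.08240317],
       [ 0.08232925,  0.00691268, -0.99658121]]), 't': array([0.04430761, 0.59012512, 1.77640642])}
```

View pics/side0.png

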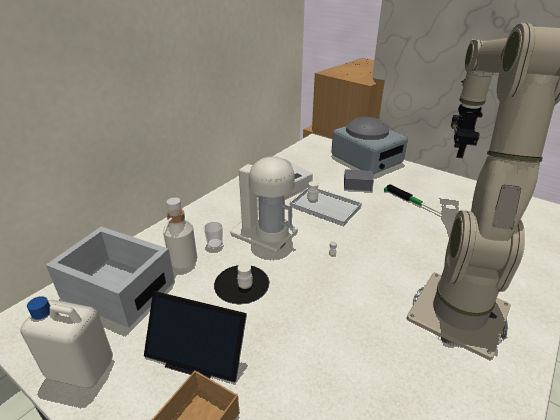

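View pics/top0.png

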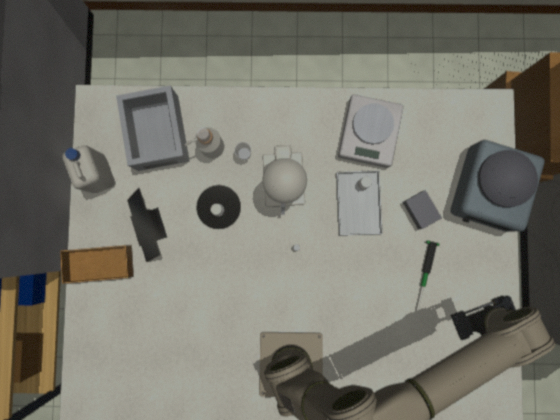

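```bash
cat > h.py <<'E'
import numpy as np, cv2
from bench import *
C={n:get_calibration(n) for n in("side","top")}
def ray(n,u,v):
    c=C[n];R=c["R"];o=-R.T@c["t"];d=R.T@np.array([(u-c["cx"])/c["fx"],(v-c["cy"])/c["fy"],1]);return o,d/np.linalg.norm(d)
def onz(n,u,v,z):
    o,d=ray(n,u,v);return o+d*(z-o[2])/d[2]
def proj(n,X):
    c=C[n];p=c["R"]@np.array(X)+c["t"];return np.array([c["fx"]*p[0]/p[2]+c["cx"],c["fy"]*p[1]/p[2]+c["cy"]])
def tri(us,ut):
    A=np.zeros((3,3));b=np.zeros(3);L=[]
    for n,u in(("side",us),("top",ut)):
        o,d=ray(n,*u);P=np.eye(3)-np.outer(d,d);A+=P;b+=P@o;L.append(P)
    X=np.linalg.solve(A,b);return X,[np.linalg.norm(P@(X-ray(n,*u)[0])) for P,(n,u) in zip(L,(("side",us),("top",ut)))]
E
python3 - <<'E'
from h import *
t=cv2.imread("pics/top0.png");s=cv2.imread("pics/side0.png")
cv2.imwrite("pics/topc.png",cv2.resize(t[140:260,190:390],None,fx=4,fy=4,interpolation=cv2.INTER_CUBIC))
cv2.imwrite("pics/sidec.png",cv2.resize(s[150:300,190:390],None,fx=4,fy=4,interpolation=cv2.INTER_CUBIC))
# mat: dark blob
for n,im in(("top",t),("side",s)):
    g=im.max(2); m=((g<60)).astype(np.uint8)
    k,l,st,ce=cv2.connectedComponentsWithStats(m)
    for i in range(1,k):
        if st[i,4]>150: print(n,st[i],ce[i],onz(n,*ce[i],0.004).round(3))
E
```

```text
top [  0   0  17 110 470] [ 2.74680851 49.3787234 ] [1.185 1.136 0.004]
top [  47    0  513   84 5769] [259.2617438   11.91957012] [1.345 0.135 0.004]
top [ 43  17  15  28 157] [50.9044586  29.69426752] [1.266 0.951 0.004]
top [  375    55   185   364 10609] [523.68413611 229.06560468] [ 0.506 -0.873  0.004]
top [125  95  35  14 185] [142.11351351 100.81621622] [0.985 0.583 0.004]
top [451 143  64  88 960] [470.00833333 192.38958333] [ 0.643 -0.674  0.004]
top [478 161  27  46 154] [484.94155844 187.34415584] [ 0.663 -0.731  0.004]
top [ 197  186   43   42 1243] [218.29605792 206.54706356] [0.578 0.279 0.004]
top [ 128  189   38   72 1299] [146.25404157 225.14857583] [0.505 0.55  0.004]
top [423 243  14  30 218] [428.86697248 257.32568807] [ 0.396 -0.515  0.004]
top [ 62 252   7  29 154] [ 65.37662338 266.31168831] [0.346 0.85  0.004]
top [ 32 271  15  35 408] [ 38.61764706 287.20833333] [0.267 0.946 0.004]
top [ 14 333  28  49 921] [ 29.58414767 353.49294245] [0.024 0.967 0.004]
top [264 345  47  30 652] [285.12730061 358.04907975] [0.02  0.02  0.004]
top [ 277  365   95   55 2383] [321.35207721 395.25052455] [-0.112 -0.114  0.004]
top [  8 385  53  35 462] [ 34.57142857 404.45021645] [-0.159  0.939  0.004]
side [501  31  19  41 431] [510.26450116  50.93039443] [ 0.606 -3.884  0.004]
side [451 104  31  54 952] [465.26365546 128.06197479] [ 0.384 -1.454  0.004]
side [379 144  25  17 190] [391.04736842 152.14736842] [ 0.594 -0.883  0.004]
side [387 185  25  16 185] [398.58378378 192.41081081] [ 0.406 -0.529  0.004]
side [450 217  11  41 309] [455.05501618 237.3171521 ] [ 0.116 -0.354  0.004]
side [ 214  266   55   38 1303] [240.41673062 285.86262471] [0.573 0.293 0.004]
side [ 134  273  112  109 7009] [191.71493794 333.51348267] [0.559 0.506 0.004]
side [434 287  63  32 254] [459.01968504 306.69685039] [ 0.006 -0.021  0.004]
```

View pics/topc.png

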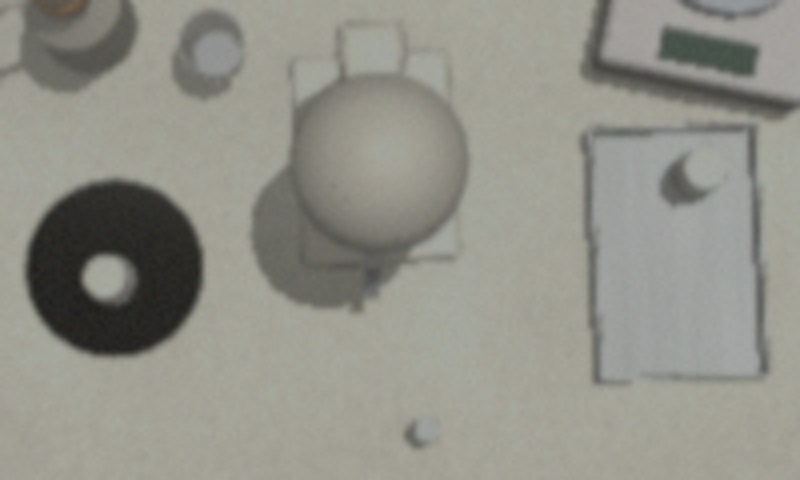

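View pics/sidec.png

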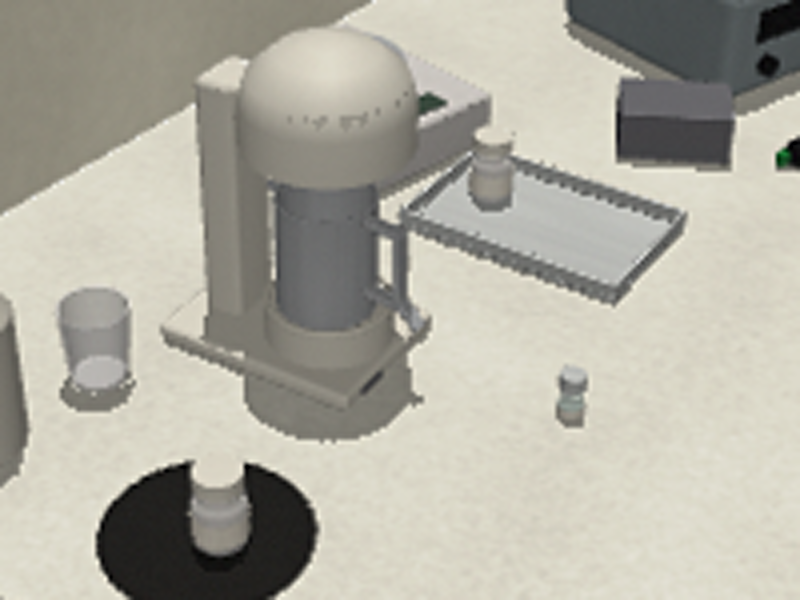

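```bash
python3 - <<'E'
from h import *
f=lambda x,y:(190+(x+.5)/4-.5,140+(y+.5)/4-.5)
g=lambda x,y:(190+(x+.5)/4-.5,150+(y+.5)/4-.5)
P=lambda n,a:print(n,np.round(a,4))
t=cv2.imread("pics/top0.png");s=cv2.imread("pics/side0.png")
# mat by ellipse of outer contour
for n,im,box in(("top",t,(197,186,43,42)),("side",s,(212,262,58,44))):
    m=(im.max(2)<75).astype(np.uint8);k,l,st,ce=cv2.connectedComponentsWithStats(m)
    x,y,w,h=box; i=np.bincount(l[y:y+h,x:x+w][m[y:y+h,x:x+w]>0]).argmax()
    c=max(cv2.findContours((l==i).astype(np.uint8),cv2.RETR_EXTERNAL,cv2.CHAIN_APPROX_NONE)[0],key=len)
    e=cv2.fitEllipse(cv2.convexHull(c));P("mat "+n,onz(n,*e[0],.004));print(e)
# jar cap on mat
j=t[196:222,206:230].astype(int).max(2);ys,xs=np.where(j>130);P("jar top",onz("top",xs.mean()+206,ys.mean()+196,.074));print(len(xs),xs.mean()+206,ys.mean()+196)
P("jar crop",onz("top",*f(106,277),.074))
P("jar base side",onz("side",*g(220,540),.004)); P("jar cap side",onz("side",*g(218,470),.074))
for a in((584,132),(752,127),(766,374),(597,380)):P("tray corner",onz("top",*f(*a),.02))
for a in((403,212),(614,300),(686,213)):P("tray side",onz("side",*g(*a),.02))
P("trayjar",onz("top",*f(704,170),.074));P("trayjar side base",onz("side",*g(492,197),.004))
P("vial",onz("top",*f(426,430),.042));
P("dome",onz("top",*f(380,162),.25))
for a in((304,262),(457,257),(449,53),(294,60)):P("foot",onz("top",*f(*a),.018))
for a in((347,403),(430,322),(164,328)):P("foot side",onz("side",*g(*a),.018))
P("grip tri z.128",onz("side",*g(400,262),.128))
P("bar top",onz("side",*g(399,227),.155));P("bar top T",onz("top",*f(371,290),.155))
P("foot flare",onz("side",*g(416,328),.065));
P("jug axis rim? ",onz("side",*g(327,250),.12))
print([ (n,proj(n,(.63,.09,.16)).round(1)) for n in C])
b=t[200:222,272:300].astype(int);print(b.sum(2)//3)
E
```

```text
mat top [0.5773 0.2797 0.004 ]
((218.13742065429688, 206.77537536621094), (42.55592727661133, 42.9031982421875), 81.3360366821289)
mat side [0.5771 0.286  0.004 ]
((241.06788635253906, 283.9922180175781), (38.066139221191406, 54.52318572998047), 83.73795318603516)
jar top [0.5653 0.2784 0.074 ]
83 215.9156626506024 208.6144578313253
jar crop [0.5643 0.2776 0.074 ]
jar base side [0.5665 0.2816 0.004 ]
jar cap side [0.5661 0.2798 0.074 ]
tray corner [ 0.7104 -0.1634  0.02  ]
tray corner [ 0.7169 -0.3218  0.02  ]
tray corner [ 0.4843 -0.3336  0.02  ]
tray corner [ 0.4769 -0.176   0.02  ]
tray side [ 0.7114 -0.1645  0.02  ]
tray side [ 0.4696 -0.1588  0.02  ]
tray side [ 0.4852 -0.3337  0.02  ]
trayjar [ 0.6685 -0.2669  0.074 ]
trayjar side base [ 0.6693 -0.264   0.004 ]
vial [ 0.4287 -0.0161  0.042 ]
dome [0.6493 0.0301 0.25  ]
foot [0.5845 0.0993 0.018 ]
foot [ 0.5908 -0.0445  0.018 ]
foot [ 0.7849 -0.0355  0.018 ]
foot [0.7766 0.1114 0.018 ]
foot side [0.5778 0.1051 0.018 ]
foot side [ 0.587  -0.0313  0.018 ]
foot side [0.7716 0.1188 0.018 ]
grip tri z.128 [0.5722 0.0398 0.128 ]
bar t
[... 2071 characters left out ...]
110 111 115 120 131 126 108 103 118 147 155 158 157 156 160 159 160 160
  159 161 161 159 161 160 162 163 164 162]
 [142 140 143 147 148 132 117 114 124 149 157 157 158 160 160 159 159 160
  161 160 158 160 162 160 161 162 161 163]
 [156 156 157 158 155 145 140 139 145 153 158 159 158 159 160 159 161 161
  159 162 160 158 159 161 161 163 161 159]
 [159 159 160 160 160 157 156 156 156 157 160 157 157 160 162 159 161 159
  162 161 159 161 160 162 162 163 162 162]
 [158 160 159 159 158 158 160 160 159 158 157 158 158 161 160 162 160 160
  161 159 158 160 161 162 160 160 161 162]
 [158 159 160 160 160 159 160 161 163 159 160 160 157 160 161 162 159 160
  161 158 160 161 163 160 161 162 162 159]]
```

Mat centre is about (0.577, 0.281), the jar (0.566, 0.279), the tray (0.597, -0.249) and the reader (0.650, 0.031) with yaw near 0.05. Sizes and heights agree. I'll move to the jar first.

Emit:
carry_out:
  deltas:
    - {"hand":64,"dp":[0.94,-0.49,-0.12],"spin":0.117}
    - {"hand":64,"dp":[0.94,-0.49,-0.12],"spin":0.117}
    - {"hand":64,"dp":[0.94,-0.49,-0.12],"spin":0.117}
    - {"hand":64,"dp":[0.94,-0.49,-0.12],"spin":0.117}
    - {"hand":64,"dp":[0.94,-0.49,-0.12],"spin":0.117}
    - {"hand":64,"dp":[0.94,-0.49,-0.12],"spin":0.117}
    - {"hand":64,"dp":[0.94,-0.49,-0.12],"spin":0.117}
    - {"hand":64,"dp":[0.94,-0.49,-0.12],"spin":0.117}
  force: 20

```text
time: 0.9
ee_pos: [0.4, -0.3842, 0.2522]
eef_rot: [1.0, 0.001, -0.0, 0.0]
ft_force: [-0.6, -0.2, -0.7]
width: 0.0645
grip_force: 0.0
```

Emit:
carry_out:
  deltas:
    - {"hand":64,"dp":[0,-1,0],"spin":0}
    - {"hand":64,"dp":[0,-1,0],"spin":0}
    - {"hand":64,"dp":[0,-1,0],"spin":0}
    - {"hand":64,"dp":[0,-1,0],"spin":0}
    - {"hand":64,"dp":[0,-1,0],"spin":0}

```text
time: 1.4
ee_pos: [0.3991, -0.1337, 0.2523]
eef_rot: [1.0, -0.001, -0.0, 0.0]
ft_force: [0.9, -0.8, -0.2]
width: 0.0637
grip_force: 0.0
```

Emit:
carry_out:
  deltas:
    - {"hand":64,"dp":[0.2,-1,0],"spin":0}
    - {"hand":64,"dp":[0.2,-1,0],"spin":0}
    - {"hand":64,"dp":[0.2,-1,0],"spin":0}
    - {"hand":64,"dp":[0.2,-1,0],"spin":0}
    - {"hand":64,"dp":[0.2,-1,0],"spin":0}

```text
time: 1.9
ee_pos: [0.4492, 0.1113, 0.2526]
eef_rot: [1.0, -0.001, 0.0, 0.0]
ft_force: [0.6, -0.6, -0.8]
width: 0.0644
grip_force: 0.0
```

Emit:
carry_out:
  deltas:
    - {"hand":64,"dp":[0.46,-0.66,0.4],"spin":0}
    - {"hand":64,"dp":[0.46,-0.66,0.4],"spin":0}
    - {"hand":64,"dp":[0.46,-0.66,0.4],"spin":0}
    - {"hand":64,"dp":[0.46,-0.66,0.4],"spin":0}
    - {"hand":64,"dp":[0.46,-0.66,0.4],"spin":0}
    - {"hand":64,"dp":[0.46,-0.66,0.4],"spin":0}
    - {"hand":64,"dp":[0.46,-0.66,0.4],"spin":0}

```text
time: 2.6
ee_pos: [0.564, 0.2749, 0.1516]
eef_rot: [1.0, -0.0, -0.001, 0.0]
ft_force: [0.1, 0.4, -0.0]
width: 0.0642
grip_force: 0.0
```

Emit:
carry_out:
  deltas:
    - {"hand":64,"dp":[0.006,-0.016,0.17],"spin":0}
    - {"hand":64,"dp":[0.006,-0.016,0.33],"spin":0}
    - {"hand":64,"dp":[0.006,-0.016,0.45],"spin":0}
    - {"hand":64,"dp":[0.006,-0.016,0.51],"spin":0}
    - {"hand":64,"dp":[0.006,-0.016,0.51],"spin":0}
    - {"hand":38,"dp":[0.006,-0.016,0.51],"spin":0}
    - {"hand":38,"dp":[0.006,-0.016,0.51],"spin":0}
    - {"hand":38,"dp":[0.006,-0.016,0.51],"spin":0}
    - {"hand":38,"dp":[0.006,-0.016,0.51],"spin":0}
    - {"hand":38,"dp":[0.006,-0.016,0.51],"spin":0}
  force: 20

```text
time: 3.6
ee_pos: [0.5658, 0.2806, 0.0264]
eef_rot: [1.0, 0.001, 0.001, -0.0]
ft_force: [-0.4, -2.4, 5.9]
width: 0.044
grip_force: 20.0
```

Emit:
carry_out:
  deltas:
    - {"hand":38,"dp":[0,0,-0.1],"spin":0}
    - {"hand":38,"dp":[0,0,-0.3],"spin":0}
    - {"hand":38,"dp":[0,0,-0.5],"spin":0}
    - {"hand":38,"dp":[0,0,-0.7],"spin":0}
    - {"hand":38,"dp":[-0.15,0.1,-0.8],"spin":0}
    - {"hand":38,"dp":[-0.3,0.25,-0.85],"spin":0}
    - {"hand":38,"dp":[-0.45,0.4,-0.85],"spin":0}
    - {"hand":38,"dp":[-0.55,0.6,-0.85],"spin":0}
    - {"hand":38,"dp":[-0.6,0.8,-0.85],"spin":0}
    - {"hand":38,"dp":[-0.6,1,-0.85],"spin":0}

```text
time: 4.6
ee_pos: [0.4148, 0.0439, 0.2382]
eef_rot: [1.0, 0.001, 0.001, 0.001]
ft_force: [1.8, -0.8, -1.0]
width: 0.0435
grip_force: 20.0
```

Emit:
carry_out:
  deltas:
    - {"hand":38,"dp":[0,0.2,0],"spin":0}
    - {"hand":38,"dp":[0,0.4,0],"spin":0}
    - {"hand":38,"dp":[0,0.6,0],"spin":0}
    - {"hand":38,"dp":[0,0.8,0],"spin":0}
    - {"hand":38,"dp":[0,1,0],"spin":0}

```text
time: 5.1
ee_pos: [0.4163, -0.2067, 0.2379]
eef_rot: [1.0, 0.001, 0.0, 0.0]
ft_force: [1.7, 0.6, -1.8]
width: 0.0433
grip_force: 20.0
```

Emit:
carry_out:
  deltas:
    - {"hand":38,"dp":[0.2,0.05,0],"spin":0}
    - {"hand":38,"dp":[0.4,0.1,0.1],"spin":0}
    - {"hand":38,"dp":[0.5,0.15,0.3],"spin":0}
    - {"hand":38,"dp":[0.5,0.15,0.5],"spin":0}
    - {"hand":38,"dp":[0.5,0.15,0.65],"spin":0}
    - {"hand":38,"dp":[0.5,0.15,0.65],"spin":0}
    - {"hand":38,"dp":[0.5,0.15,0.65],"spin":0}

```text
time: 5.8
ee_pos: [0.5418, -0.242, 0.0761]
eef_rot: [1.0, 0.001, -0.0, -0.0]
ft_force: [-0.2, -0.2, -0.3]
width: 0.0429
grip_force: 20.0
```

```bash
python3 - <<'E'
from h import *
s=read_state();print(s["ee_pos"],s["joint_positions"].round(3))
im=np.concatenate([cv2.resize(camera("top")[140:260,190:390],None,fx=2,fy=2,interpolation=2),cv2.resize(camera("side")[120:320,190:390],None,fx=2,fy=2,interpolation=2)],0)
cv2.imwrite("pics/a.png",cv2.cvtColor(im[:600],cv2.COLOR_RGB2BGR))
E
```

```text
[ 0.54182841 -0.24201752  0.07605086] [ 0.667  0.418 -0.399  1.694  0.18   1.067 -1.358]
```

Emit:
carry_out:
  deltas:
    - {"hand":38,"dp":[0,0.02,0.06],"spin":0}
    - {"hand":38,"dp":[0,0.02,0.12],"spin":0}
    - {"hand":38,"dp":[0,0.02,0.16],"spin":0}
    - {"hand":38,"dp":[0,0.02,0.18],"spin":0}
    - {"hand":38,"dp":[0,0.02,0.18],"spin":0}

```text
time: 6.4
ee_pos: [0.5412, -0.2469, 0.029]
eef_rot: [1.0, 0.001, -0.001, -0.0]
ft_force: [0.6, 0.8, -1.0]
width: 0.0431
grip_force: 20.0
```

View pics/a.png

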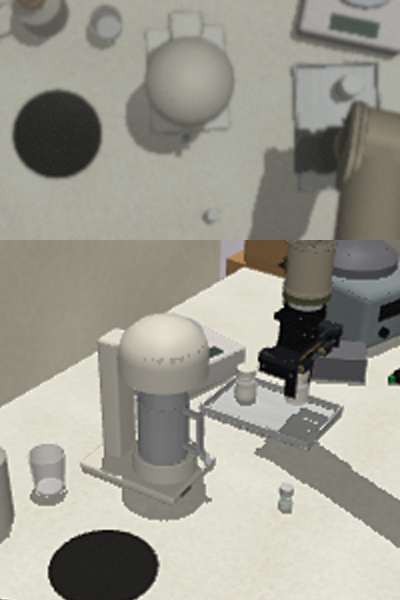

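The mat is clear and the jar hangs upright over the tray, about pixel (300,388), clear of the other jar at (247,385). I'll lower it the last few mm and release.

Emit:
carry_out:
  deltas:
    - {"hand":38,"dp":[0,0,0.008],"spin":0}
    - {"hand":38,"dp":[0,0,0.012],"spin":0}
    - {"hand":38,"dp":[0,0,0.012],"spin":0}

```text
time: 6.7
ee_pos: [0.542, -0.2473, 0.0273]
eef_rot: [1.0, 0.001, 0.0, 0.0]
ft_force: [0.2, -0.0, -0.8]
width: 0.0433
grip_force: 20.0
```

Emit:
carry_out:
  deltas:
    - {"hand":38,"dp":[0,0,0.012],"spin":0}
    - {"hand":38,"dp":[0,0,0.016],"spin":0}
    - {"hand":38,"dp":[0,0,0.016],"spin":0}

```text
time: 7.0
ee_pos: [0.5428, -0.2475, 0.0258]
eef_rot: [1.0, 0.001, 0.001, 0.001]
ft_force: [-9.0, 4.0, 21.7]
width: 0.0436
grip_force: 20.0
```

Contact is made. I'll release and rise.

Emit:
carry_out:
  deltas:
    - {"hand":38,"dp":[0,0,-0.004],"spin":0}
    - {"hand":66,"dp":[0,0,-0.004],"spin":0}
    - {"hand":66,"dp":[0,0,-0.004],"spin":0}
    - {"hand":66,"dp":[0,0,-0.004],"spin":0}
    - {"hand":66,"dp":[0,0,-0.2],"spin":0}
    - {"hand":66,"dp":[0,0,-0.4],"spin":0}
    - {"hand":66,"dp":[0,0,-0.6],"spin":0}
    - {"hand":66,"dp":[-0.2,0,-0.8],"spin":0}
    - {"hand":66,"dp":[-0.4,-0.1,-0.8],"spin":0}
    - {"hand":66,"dp":[-0.6,-0.2,-0.8],"spin":0}

```text
time: 8.0
ee_pos: [0.4149, -0.2088, 0.223]
eef_rot: [1.0, 0.0, 0.001, 0.001]
ft_force: [0.1, -0.4, 0.7]
width: 0.066
grip_force: 0.0
```

```bash
python3 - <<'E'
from h import *
import bench
s=read_state();print(s["ee_pos"],s["joint_positions"].round(3)); print([k for k in dir(bench) if k[0]!='_'])
t=camera("top");S=camera("side")
im=np.concatenate([cv2.resize(t[170:240,300:400],None,fx=4,fy=4,interpolation=2),cv2.resize(S[180:255,260:360],None,fx=4,fy=4,interpolation=2)],0)
cv2.imwrite("pics/b.png",cv2.cvtColor(im,cv2.COLOR_RGB2BGR))
E
```

```text
[ 0.41493302 -0.20883345  0.22298066] [ 7.960e-01 -4.000e-03 -4.230e-01  1.847e+00 -1.000e-03  1.295e+00
 -1.197e+00]
['PlanningError', 'camera', 'close_job', 'get_calibration', 'read_state']
```

View pics/b.png

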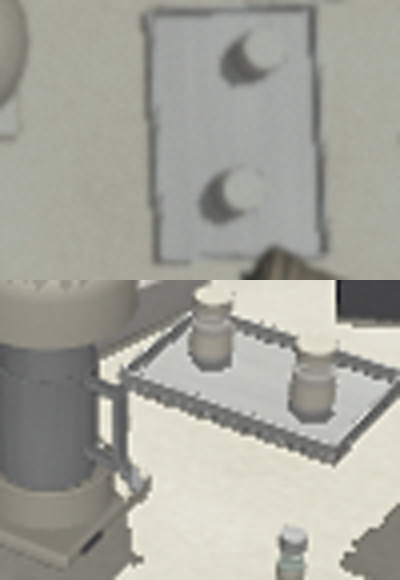

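The jar stands upright in the tray, about pixel (312,390), clear of the other jar and the walls. Rows offer no tilt, so I'll test whether a pose at the edge of reach (high up) lets the tool tilt.

Emit:
carry_out:
  deltas:
    - {"hand":66,"dp":[0,-0.98,-1],"spin":0}
    - {"hand":66,"dp":[0,-0.98,-1],"spin":0}
    - {"hand":66,"dp":[0,-0.98,-1],"spin":0}
    - {"hand":66,"dp":[0,-0.98,-1],"spin":0}
    - {"hand":66,"dp":[0,-0.98,-1],"spin":0}
    - {"hand":66,"dp":[0,-0.98,-1],"spin":0}
    - {"hand":66,"dp":[0,-0.98,-1],"spin":0}
    - {"hand":66,"dp":[0,-0.98,-1],"spin":0}

```text
time: 8.9
ee_pos: [0.416, 0.0416, 0.476]
eef_rot: [1.0, 0.004, 0.004, -0.0]
ft_force: [0.2, -0.1, 0.3]
width: 0.0656
grip_force: 0.0
```

```bash
python3 - <<'E'
from h import *
s=read_state();print(s["ee_pos"],s["eef_rot"].round(3),s["joint_positions"].round(3))
E
```

```text
[0.41599858 0.04160456 0.47601856] [ 1.     0.004  0.004 -0.   ] [ 0.605 -0.13  -0.693  1.417 -0.085  1.817 -1.668]
```

Emit:
carry_out:
  deltas:
    - {"hand":66,"dp":[0,0,-0.6],"spin":0}
    - {"hand":66,"dp":[0,0,-0.6],"spin":0}
    - {"hand":66,"dp":[0,0,-0.6],"spin":0}
    - {"hand":66,"dp":[0,0,-0.6],"spin":0}
    - {"hand":66,"dp":[0,0,-0.6],"spin":0}

```text
time: 9.4
ee_pos: [0.4158, 0.0363, 0.5974]
eef_rot: [1.0, 0.001, 0.015, -0.003]
ft_force: [0.0, 0.0, -0.6]
width: 0.066
grip_force: 0.0
```

```bash
python3 - <<'E'
from h import *
s=read_state();print(s["ee_pos"],s["eef_rot"].round(3),s["joint_positions"].round(3))
E
```

```text
[0.41583849 0.03631699 0.59741792] [ 1.     0.001  0.015 -0.003] [ 0.584 -0.017 -0.747  1.066 -0.014  2.057 -1.739]
```

The tool begins to tilt the right way (pointing forward) at the wrist limit. I'll push further.

Emit:
carry_out:
  deltas:
    - {"hand":66,"dp":[0,0,-0.8],"spin":0}
    - {"hand":66,"dp":[0,0,-0.8],"spin":0}
    - {"hand":66,"dp":[0,0,-0.8],"spin":0}
    - {"hand":66,"dp":[0,0,-0.8],"spin":0}
    - {"hand":66,"dp":[0,0,-0.8],"spin":0}
    - {"hand":66,"dp":[0,0,-0.8],"spin":0}

```text
time: 10.0
ee_pos: [0.4127, 0.0311, 0.624]
eef_rot: [0.999, -0.006, 0.045, -0.005]
ft_force: [-0.6, -0.6, -0.3]
width: 0.0664
grip_force: 0.0
```

```bash
python3 - <<'E'
from h import *
s=read_state();print(s["ee_pos"],s["eef_rot"].round(3),s["joint_positions"].round(3))
E
```

```text
[0.41271273 0.03106718 0.62399597] [ 0.999 -0.006  0.045 -0.005] [ 1.141 -0.049 -1.209  1.011 -0.057  2.058 -1.681]
```

Emit:
carry_out:
  deltas:
    - {"hand":66,"dp":[0,0,0.4],"spin":0}
    - {"hand":66,"dp":[0,0,0.4],"spin":0}
    - {"hand":66,"dp":[0,0,0.4],"spin":0}
    - {"hand":66,"dp":[0,0,0.4],"spin":0}

```text
time: 10.4
ee_pos: [0.421, 0.0368, 0.5263]
eef_rot: [0.999, -0.0, 0.045, -0.005]
ft_force: [-1.0, -0.1, 1.0]
width: 0.066
grip_force: 0.0
```

```bash
python3 - <<'E'
from h import *
s=read_state();print(s["ee_pos"],s["eef_rot"].round(3),s["joint_positions"].round(3))
E
```

```text
[0.42103794 0.03683227 0.52631396] [ 0.999 -0.     0.045 -0.005] [ 1.187 -0.248 -1.033  1.317 -0.247  1.855 -1.494]
```

Tilt (0.09 rad) persists, so reach saturation works as a ratchet. I'll try saturating outward, where tilting forward gains reach directly, high above everything.

Emit:
carry_out:
  deltas:
    - {"hand":66,"dp":[1,0,0.0],"spin":0}
    - {"hand":66,"dp":[1,0,0.0],"spin":0}
    - {"hand":66,"dp":[1,0,0.0],"spin":0}
    - {"hand":66,"dp":[1,0,0.0],"spin":0}
    - {"hand":66,"dp":[1,0,0.0],"spin":0}

```text
time: 10.9
ee_pos: [0.5717, 0.0298, 0.5453]
eef_rot: [0.999, -0.002, 0.049, -0.01]
ft_force: [-1.1, -1.4, 2.7]
width: 0.0658
grip_force: 0.0
```

Emit:
carry_out:
  deltas:
    - {"hand":66,"dp":[1,0,0.0],"spin":0}
    - {"hand":66,"dp":[1,0,0.0],"spin":0}
    - {"hand":66,"dp":[1,0,0.0],"spin":0}
    - {"hand":66,"dp":[1,0,0.0],"spin":0}
    - {"hand":66,"dp":[1,0,0.0],"spin":0}
    - {"hand":66,"dp":[1,0,0.0],"spin":0}
    - {"hand":66,"dp":[1,0,0.0],"spin":0}
    - {"hand":66,"dp":[1,0,0.0],"spin":0}

```text
time: 11.7
ee_pos: [0.7351, 0.0029, 0.5238]
eef_rot: [0.998, -0.017, 0.05, -0.025]
ft_force: [1.0, -3.9, 1.5]
width: 0.066
grip_force: 0.0
```

```bash
python3 - <<'E'
from h import *
s=read_state();print(s["ee_pos"],s["eef_rot"].round(3),s["joint_positions"].round(3))
E
```

```text
[0.73511603 0.00288752 0.52377766] [ 0.998 -0.017  0.05  -0.025] [-0.072  0.711  0.146  0.27  -0.166  2.059 -1.656]
```

Emit:
carry_out:
  deltas:
    - {"hand":66,"dp":[1,0,0],"spin":0}
    - {"hand":66,"dp":[1,0,0],"spin":0}
    - {"hand":66,"dp":[1,0,0],"spin":0}
    - {"hand":66,"dp":[1,0,0],"spin":0}
    - {"hand":66,"dp":[1,0,0],"spin":0}
    - {"hand":66,"dp":[1,0,0],"spin":0}
    - {"hand":66,"dp":[1,0,0],"spin":0}
    - {"hand":66,"dp":[1,0,0],"spin":0}

```text
time: 12.5
ee_pos: [0.7902, -0.0035, 0.4667]
eef_rot: [0.998, -0.016, 0.052, -0.027]
ft_force: [0.3, 1.0, -0.2]
width: 0.066
grip_force: 0.0
```

```bash
python3 - <<'E'
from h import *
s=read_state();print(s["ee_pos"],s["eef_rot"].round(3),s["joint_positions"].round(3))
E
```

```text
[ 0.79022206 -0.00353406  0.466718  ] [ 0.998 -0.016  0.052 -0.027] [-0.109  0.932  1.307  0.161 -1.267  2.059 -1.56 ]
```

Outward the orientation holds firmly; the upward push gave more. I'll go back in and push up for longer.

Emit:
carry_out:
  deltas:
    - {"hand":66,"dp":[-1,-0.05,0.1],"spin":0}
    - {"hand":66,"dp":[-1,-0.05,0.1],"spin":0}
    - {"hand":66,"dp":[-1,-0.05,0.1],"spin":0}
    - {"hand":66,"dp":[-1,-0.05,0.1],"spin":0}
    - {"hand":66,"dp":[-1,-0.05,0.1],"spin":0}
    - {"hand":66,"dp":[-1,-0.05,0.1],"spin":0}
    - {"hand":66,"dp":[-1,-0.05,0.1],"spin":0}

```text
time: 13.2
ee_pos: [0.5781, 0.0215, 0.4395]
eef_rot: [0.998, -0.014, 0.059, -0.027]
ft_force: [-2.6, 0.7, 3.0]
width: 0.0658
grip_force: 0.0
```

Emit:
carry_out:
  deltas:
    - {"hand":66,"dp":[-0.3,0,-1],"spin":0}
    - {"hand":66,"dp":[-0.3,0,-1],"spin":0}
    - {"hand":66,"dp":[-0.3,0,-1],"spin":0}
    - {"hand":66,"dp":[-0.3,0,-1],"spin":0}
    - {"hand":66,"dp":[-0.3,0,-1],"spin":0}
    - {"hand":66,"dp":[-0.3,0,-1],"spin":0}
    - {"hand":66,"dp":[-0.3,0,-1],"spin":0}
    - {"hand":66,"dp":[-0.3,0,-1],"spin":0}
    - {"hand":66,"dp":[-0.3,0,-1],"spin":0}
    - {"hand":66,"dp":[-0.3,0,-1],"spin":0}

```text
time: 14.2
ee_pos: [0.4736, 0.0089, 0.653]
eef_rot: [0.997, -0.019, 0.075, -0.028]
ft_force: [-0.5, 0.4, -0.6]
width: 0.0662
grip_force: 0.0
```

```bash
cat > st.py <<'E'
from h import *
from scipy.spatial.transform import Rotation as Ro
s=read_state();R=Ro.from_quat(s["eef_rot"]).as_matrix()
print(s["time"],s["ee_pos"].round(4),"q",s["joint_positions"].round(3));print("x",R[:,0].round(3),"y",R[:,1].round(3),"z",R[:,2].round(3),"tilt",np.arccos(-R[2,2]).round(3))
E
python3 st.py
```

```text
14.2 [0.4736 0.0089 0.653 ] q [-0.641  0.042  0.609  0.894 -0.082  2.059 -1.687]
x [ 0.988 -0.042  0.148] y [-0.033 -0.998 -0.059] z [ 0.15   0.054 -0.987] tilt 0.16
```

Emit:
carry_out:
  deltas:
    - {"hand":66,"dp":[0,0,-1],"spin":0}
    - {"hand":66,"dp":[0,0,-1],"spin":0}
    - {"hand":66,"dp":[0,0,-1],"spin":0}
    - {"hand":66,"dp":[0,0,-1],"spin":0}
    - {"hand":66,"dp":[0,0,-1],"spin":0}
    - {"hand":66,"dp":[0,0,-1],"spin":0}
    - {"hand":66,"dp":[0,0,-1],"spin":0}
    - {"hand":66,"dp":[0,0,-1],"spin":0}
    - {"hand":66,"dp":[0,0,-1],"spin":0}
    - {"hand":66,"dp":[0,0,-1],"spin":0}
    - {"hand":66,"dp":[0,0,-1],"spin":0}
    - {"hand":66,"dp":[0,0,-1],"spin":0}

```text
time: 15.4
ee_pos: [0.4438, 0.0032, 0.6787]
eef_rot: [0.994, -0.021, 0.103, -0.032]
ft_force: [-0.5, -0.1, 0.3]
width: 0.0659
grip_force: 0.0
```

```bash
python3 st.py
```

```text
15.4 [0.4438 0.0032 0.6787] q [ 0.077 -0.006 -0.15   0.877 -0.05   2.058 -1.715]
x [ 0.978 -0.048  0.204] y [-0.035 -0.997 -0.067] z [ 0.206  0.058 -0.977] tilt 0.216
```

Emit:
carry_out:
  deltas:
    - {"hand":66,"dp":[0,0,-1],"spin":0}
    - {"hand":66,"dp":[0,0,-1],"spin":0}
    - {"hand":66,"dp":[0,0,-1],"spin":0}
    - {"hand":66,"dp":[0,0,-1],"spin":0}
    - {"hand":66,"dp":[0,0,-1],"spin":0}
    - {"hand":66,"dp":[0,0,-1],"spin":0}
    - {"hand":66,"dp":[0,0,-1],"spin":0}
    - {"hand":66,"dp":[0,0,-1],"spin":0}
    - {"hand":66,"dp":[0,0,-1],"spin":0}
    - {"hand":66,"dp":[0,0,-1],"spin":0}
    - {"hand":66,"dp":[0,0,-1],"spin":0}
    - {"hand":66,"dp":[0,0,-1],"spin":0}
    - {"hand":66,"dp":[0,0,-1],"spin":0}
    - {"hand":66,"dp":[0,0,-1],"spin":0}
    - {"hand":66,"dp":[0,0,-1],"spin":0}

```text
time: 16.9
ee_pos: [0.413, -0.0005, 0.7055]
eef_rot: [0.99, -0.022, 0.134, -0.034]
ft_force: [0.1, 0.4, -0.1]
width: 0.0659
grip_force: 0.0
```

```bash
python3 st.py
```

```text
16.9 [ 4.130e-01 -5.000e-04  7.055e-01] q [ 0.483 -0.065 -0.476  0.869 -0.104  2.058 -1.673]
x [ 0.963 -0.052  0.264] y [-0.034 -0.997 -0.073] z [ 0.267  0.061 -0.962] tilt 0.277
```

Within a call the orientation target is fixed at its start, so short calls should ratchet faster.

Emit:
carry_out:
  deltas:
    - {"hand":66,"dp":[0,0,-1],"spin":0}
    - {"hand":66,"dp":[0,0,-1],"spin":0}
    - {"hand":66,"dp":[0,0,-1],"spin":0}

```text
time: 17.2
ee_pos: [0.3918, -0.0029, 0.7309]
eef_rot: [0.986, -0.022, 0.164, -0.036]
ft_force: [-0.1, 0.6, -0.3]
width: 0.0659
grip_force: 0.0
```

Emit:
carry_out:
  deltas:
    - {"hand":66,"dp":[0,0,-1],"spin":0}
    - {"hand":66,"dp":[0,0,-1],"spin":0}
    - {"hand":66,"dp":[0,0,-1],"spin":0}

```text
time: 17.5
ee_pos: [0.3688, -0.0052, 0.7536]
eef_rot: [0.98, -0.023, 0.192, -0.038]
ft_force: [-0.2, -0.4, -0.5]
width: 0.0658
grip_force: 0.0
```

Emit:
carry_out:
  deltas:
    - {"hand":66,"dp":[0.3,0,-1],"spin":0}
    - {"hand":66,"dp":[0.3,0,-1],"spin":0}

```text
time: 17.7
ee_pos: [0.3726, -0.0086, 0.779]
eef_rot: [0.975, -0.023, 0.219, -0.04]
ft_force: [-0.8, 0.3, -0.3]
width: 0.0662
grip_force: 0.0
```

Emit:
carry_out:
  deltas:
    - {"hand":66,"dp":[0.3,0,-1],"spin":0}
    - {"hand":66,"dp":[0.3,0,-1],"spin":0}

```text
time: 17.9
ee_pos: [0.3709, -0.0126, 0.8029]
eef_rot: [0.968, -0.024, 0.245, -0.041]
ft_force: [-0.4, 1.3, -0.5]
width: 0.0659
grip_force: 0.0
```

```bash
python3 st.py
```

```text
17.9 [ 0.3709 -0.0126  0.8029] q [ 0.274 -0.139 -0.202  0.722 -0.145  2.058 -1.654]
x [ 0.879 -0.067  0.472] y [-0.027 -0.995 -0.092] z [ 0.476  0.068 -0.877] tilt 0.502
```

Emit:
carry_out:
  deltas:
    - {"hand":66,"dp":[0.4,0,-1],"spin":0}
    - {"hand":66,"dp":[0.4,0,-1],"spin":0}

```text
time: 18.1
ee_pos: [0.371, -0.0166, 0.8271]
eef_rot: [0.961, -0.025, 0.271, -0.043]
ft_force: [-1.2, -0.5, -0.1]
width: 0.0661
grip_force: 0.0
```

Emit:
carry_out:
  deltas:
    - {"hand":66,"dp":[0.4,0,-1],"spin":0}
    - {"hand":66,"dp":[0.4,0,-1],"spin":0}

```text
time: 18.3
ee_pos: [0.366, -0.0208, 0.8499]
eef_rot: [0.954, -0.025, 0.296, -0.044]
ft_force: [-0.2, -0.5, -0.2]
width: 0.0666
grip_force: 0.0
```

Emit:
carry_out:
  deltas:
    - {"hand":66,"dp":[0.4,0,-1],"spin":0}
    - {"hand":66,"dp":[0.4,0,-1],"spin":0}

```text
time: 18.5
ee_pos: [0.3559, -0.0249, 0.8718]
eef_rot: [0.946, -0.026, 0.321, -0.045]
ft_force: [-0.8, -0.4, -0.0]
width: 0.0658
grip_force: 0.0
```

```bash
python3 st.py; python3 - <<'E'
from h import *
t=cv2.imread("pics/top0.png");s=cv2.imread("pics/side0.png")
b=s.astype(int).sum(2)//3
print("side rows 200..235, cols 280..300");print(b[200:238,280:300])
for nm,(ax,ay),yaw in(("A",(.650,.035),0.),("B",(.650,.035),.08),("C",(.650,.035),-.08)):
    f=lambda r,z,w=0:(ax-r*np.cos(yaw)-w*np.sin(yaw)*-1*0+ w*np.sin(yaw),ay-r*np.sin(yaw)-w*np.cos(yaw),.05+z)
    print(nm,[ (k,proj("side",f(*p)).round(1),proj("top",f(*p)).round(1)) for k,p in (("grip",(79,.078)),("bartop",(83,.105)),("foot",(100,.015)))for p in [(p[0]/1000,p[1])]])
E
```

```text
18.5 [ 0.3559 -0.0249  0.8718] q [ 0.275 -0.122 -0.144  0.549 -0.184  2.058 -1.641]
x [ 0.792 -0.078  0.605] y [-0.02  -0.995 -0.102] z [ 0.61   0.068 -0.789] tilt 0.661
side rows 200..235, cols 280..300
[[ 96  95  88  83 117 223 215 210 209 206 204 215 196 110  95 106 117 131
  193 191]
 [ 98  95  91  90 106 217 207 206 209 203 159 213  87  93 105 150 129 192
  188 187]
 [ 96  97  96  77 107 215 207 206 212 203 129 134 117 109 129 186 190 189
  187 186]
 [ 95 100  88  67 107 214 211 210 208 156 112 117 152 176 193 144 189 186
  185 186]
 [ 96  98 102  94 106 183 205 209 208 162 117 112 114 112 117 157 193 189
  183 186]
 [ 92 109 101 100  95  94 126 182 210 197 127 111 113 116 112 112 111 122
  163 191]
 [ 90 104 108 114 104  95  95  93 110 114  86 111 110 132 111 112 117 111
  112 107]
 [100  96  98 101 106 112 105  97  97  95  94  99 128 142 108 113 134 112
  114 113]
 [ 99  96  88  75  94 121 109 108 107  99  98 114 194 211 129 128 107 105
  109 108]
 [100  96  90  87 124 178 156 121 103 102  93 106 192 220 219 213 130 130
  124  85]
 [100  96  90  87 130 222 221 215 120  99  85 
[... 2153 characters left out ...]
  214 214]
 [128 125 123 121 118 113 110 116 123 126 118 110 110 152 223 219 214 212
  212 214]
 [128 125 123 121 118 114 117 123 127 119 110 110 152 221 215 212 208 210
  212 213]]
A [('grip', array([290.7, 214.6]), array([282.8, 206.7])), ('bartop', array([291.9, 208.2]), array([282.8, 207.2])), ('foot', array([295.4, 232.1]), array([282.6, 213.7]))]
B [('grip', array([291.8, 213.7]), array([284.5, 206.6])), ('bartop', array([293. , 207.3]), array([284.7, 207.2])), ('foot', array([296.7, 231. ]), array([284.8, 213.6]))]
C [('grip', array([289.6, 215.4]), array([281. , 206.6])), ('bartop', array([290.7, 209.1]), array([280.9, 207.1])), ('foot', array([294. , 233.2]), array([280.5, 213.6]))]
```

Tilt is 0.66 rad, but its heading is about 0.11 rad off the handle's (handle at about (0.574, 0.036), yaw near 0). I'll ratchet a little on the right side to straighten it.

Emit:
carry_out:
  deltas:
    - {"hand":66,"dp":[0,0.4,0],"spin":0}
    - {"hand":66,"dp":[0,0.4,0],"spin":0}
    - {"hand":66,"dp":[0,0.4,0],"spin":0}

```text
time: 18.8
ee_pos: [0.3549, -0.1287, 0.8576]
eef_rot: [0.946, -0.03, 0.319, -0.044]
ft_force: [0.7, 0.2, 0.1]
width: 0.0663
grip_force: 0.0
```

Emit:
carry_out:
  deltas:
    - {"hand":66,"dp":[0,0.4,0],"spin":0}
    - {"hand":66,"dp":[0,0.4,0],"spin":0}
    - {"hand":66,"dp":[0,0.4,0],"spin":0}

```text
time: 19.1
ee_pos: [0.3488, -0.1787, 0.8546]
eef_rot: [0.944, -0.026, 0.326, -0.041]
ft_force: [-1.1, 2.0, -0.4]
width: 0.0658
grip_force: 0.0
```

Emit:
carry_out:
  deltas:
    - {"hand":66,"dp":[0,0.3,-0.5],"spin":0}
    - {"hand":66,"dp":[0,0.3,-0.5],"spin":0}

```text
time: 19.3
ee_pos: [0.3373, -0.2049, 0.8655]
eef_rot: [0.937, -0.03, 0.345, -0.045]
ft_force: [2.4, -0.5, -0.2]
width: 0.0662
grip_force: 0.0
```

```bash
python3 st.py
```

```text
19.3 [ 0.3373 -0.2049  0.8655] q [-0.459 -0.137  1.01   0.551 -0.349  2.058 -1.315]
x [ 0.76  -0.087  0.645] y [-0.025 -0.994 -0.105] z [ 0.65   0.064 -0.757] tilt 0.712
```

```bash
cat > go.py <<'E'
import sys
from st import *
# usage: go.py x y z [x y z ...]  TCP targets -> dp shares in current tool axes
a=np.array(sys.argv[1:],float).reshape(-1,3)
for p in a: print(p,"dp",(R.T@(p-s["ee_pos"])/.25).round(3))
E
python3 go.py .42 -.05 .62 .45 0.02 .45 .45 .02 .25
```

```text
19.3 [ 0.3373 -0.2049  0.8655] q [-0.459 -0.137  1.01   0.551 -0.349  2.058 -1.315]
x [ 0.76  -0.087  0.645] y [-0.025 -0.994 -0.105] z [ 0.65   0.064 -0.757] tilt 0.712
[ 0.42 -0.05  0.62] dp [-0.436 -0.521  0.998]
[0.45 0.02 0.45] dp [-0.807 -0.73   1.609]
[0.45 0.02 0.25] dp [-1.323 -0.646  2.215]
```

Emit:
carry_out:
  deltas:
    - {"hand":66,"dp":[-0.436,-0.52,0.99],"spin":-0.051}
    - {"hand":66,"dp":[-0.436,-0.52,0.99],"spin":-0.051}
    - {"hand":66,"dp":[-0.436,-0.52,0.99],"spin":-0.051}
    - {"hand":66,"dp":[-0.436,-0.52,0.99],"spin":-0.051}
    - {"hand":66,"dp":[-0.436,-0.52,0.99],"spin":-0.051}
    - {"hand":66,"dp":[-0.436,-0.52,0.99],"spin":-0.051}
    - {"hand":66,"dp":[-0.436,-0.52,0.99],"spin":-0.051}

```text
time: 20.0
ee_pos: [0.4063, -0.0712, 0.6532]
eef_rot: [0.938, 0.048, 0.343, -0.018]
ft_force: [-0.6, 1.1, 0.1]
width: 0.0662
grip_force: 0.0
```

```bash
python3 go.py .43 0.02 .45 .44 .025 .40 
```

```text
20.0 [ 0.4063 -0.0712  0.6532] q [ 0.172 -0.497  0.034  1.484 -0.183  1.48  -1.309]
x [0.76  0.077 0.645] y [ 0.102 -0.995 -0.001] z [ 0.642  0.066 -0.764] tilt 0.701
[0.43 0.02 0.45] dp [-0.424 -0.353  0.706]
[0.44  0.025 0.4  ] dp [-0.521 -0.368  0.886]
```

```bash
python3 go.py .50 0.028 .45 
```

```text
20.0 [ 0.4063 -0.0712  0.6532] q [ 0.172 -0.497  0.034  1.484 -0.183  1.48  -1.309]
x [0.76  0.077 0.645] y [ 0.102 -0.995 -0.001] z [ 0.642  0.066 -0.764] tilt 0.701
[0.5   0.028 0.45 ] dp [-0.209 -0.356  0.888]
```

Emit:
carry_out:
  deltas:
    - {"hand":66,"dp":[-0.21,-0.356,0.89],"spin":0}
    - {"hand":66,"dp":[-0.21,-0.356,0.89],"spin":0}
    - {"hand":66,"dp":[-0.21,-0.356,0.89],"spin":0}
    - {"hand":66,"dp":[-0.21,-0.356,0.89],"spin":0}
    - {"hand":66,"dp":[-0.21,-0.356,0.89],"spin":0}
    - {"hand":66,"dp":[-0.21,-0.356,0.89],"spin":0}

```text
time: 20.6
ee_pos: [0.5, 0.0257, 0.4521]
eef_rot: [0.937, 0.047, 0.345, -0.016]
ft_force: [-0.1, 0.5, 0.2]
width: 0.0659
grip_force: 0.0
```

```bash
python3 go.py .505 0.029 .25 
```

```text
20.6 [0.5    0.0257 0.4521] q [ 0.189 -0.494 -0.219  1.922 -0.165  0.999 -1.475]
x [0.757 0.076 0.648] y [ 0.099 -0.995  0.002] z [ 0.645  0.063 -0.761] tilt 0.706
[0.505 0.029 0.25 ] dp [-0.508 -0.013  0.629]
```

Emit:
carry_out:
  deltas:
    - {"hand":66,"dp":[-0.508,-0.013,0.629],"spin":0}
    - {"hand":66,"dp":[-0.508,-0.013,0.629],"spin":0}
    - {"hand":66,"dp":[-0.508,-0.013,0.629],"spin":0}
    - {"hand":66,"dp":[-0.508,-0.013,0.629],"spin":0}
    - {"hand":66,"dp":[-0.508,-0.013,0.629],"spin":0}

```text
time: 21.1
ee_pos: [0.5031, 0.0268, 0.2478]
eef_rot: [0.938, 0.046, 0.342, -0.016]
ft_force: [-1.0, -0.6, -0.1]
width: 0.0661
grip_force: 0.0
```

```bash
python3 go.py .508 0.0295 .196; python3 - <<'E'
from h import *
t=camera("top");S=camera("side")
im=np.concatenate([cv2.resize(t[165:235,240:340],None,fx=4,fy=4,interpolation=2),cv2.resize(S[160:240,240:340],None,fx=4,fy=4,interpolation=2)],0)
cv2.imwrite("pics/c.png",cv2.cvtColor(im,cv2.COLOR_RGB2BGR))
E
```

```text
21.1 [0.5031 0.0268 0.2478] q [ 0.093 -0.435 -0.212  2.31  -0.122  0.56  -1.525]
x [0.761 0.075 0.644] y [ 0.097 -0.995  0.002] z [ 0.641  0.061 -0.765] tilt 0.7
[0.508  0.0295 0.196 ] dp [-0.118 -0.009  0.172]
```

View pics/c.png

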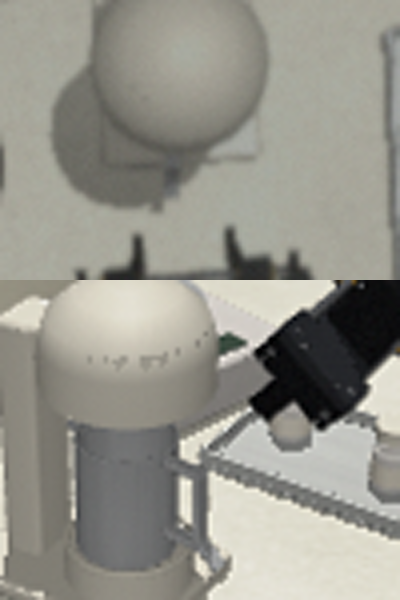

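Fingers at top-crop x≈138 and 229 straddle the handle (x≈172); the tool is tilted and clear of the head. I'll check the offset numerically.

```bash
python3 - <<'E'
from h import *
print("tip mid px pred",proj("top",(.5031,.0268,.2478)).round(1)," seen ~285.5")
for u in(282.0,282.5,283):print(u,onz("top",u,207,.15).round(4))
for z in(.12,.128):print(onz("side",289.7,212,z).round(4))
E
python3 go.py .5864 .0373 .1056 .545 .0325 .151
```

```text
tip mid px pred [285.1 224.6]  seen ~285.5
282.0 [0.5681 0.0377 0.15  ]
282.5 [0.5681 0.0359 0.15  ]
283 [0.5681 0.0342 0.15  ]
[0.5896 0.0146 0.12  ]
[0.5828 0.0244 0.128 ]
21.2 [0.5071 0.0273 0.2568] q [ 0.094 -0.438 -0.211  2.298 -0.122  0.563 -1.525]
x [0.754 0.074 0.653] y [ 0.097 -0.995  0.002] z [ 0.65   0.062 -0.757] tilt 0.711
[0.5864 0.0373 0.1056] dp [-0.153 -0.01   0.667]
[0.545  0.0325 0.151 ] dp [-0.161 -0.007  0.42 ]
```

Emit:
carry_out:
  deltas:
    - {"hand":66,"dp":[-0.16,-0.008,0.1],"spin":0}
    - {"hand":66,"dp":[-0.16,-0.008,0.25],"spin":0}
    - {"hand":66,"dp":[-0.16,-0.008,0.36],"spin":0}
    - {"hand":66,"dp":[-0.16,-0.008,0.36],"spin":0}
    - {"hand":66,"dp":[-0.16,-0.008,0.36],"spin":0}

```text
time: 21.7
ee_pos: [0.5373, 0.0318, 0.165]
eef_rot: [0.936, 0.045, 0.35, -0.016]
ft_force: [-0.5, -0.7, 0.6]
width: 0.0659
grip_force: 0.0
```

```bash
python3 go.py .5864 .0373 .1056 ; python3 go.py .5864 .0373 .1056
```

```text
21.7 [0.5373 0.0318 0.165 ] q [ 0.138 -0.233 -0.288  2.369 -0.065  0.283 -1.585]
x [0.751 0.073 0.656] y [ 0.096 -0.995  0.002] z [ 0.653  0.062 -0.755] tilt 0.715
[0.5864 0.0373 0.1056] dp [-0.007 -0.003  0.309]
21.7 [0.5373 0.0318 0.165 ] q [ 0.138 -0.233 -0.288  2.369 -0.065  0.283 -1.585]
x [0.751 0.073 0.656] y [ 0.096 -0.995  0.002] z [ 0.653  0.062 -0.755] tilt 0.715
[0.5864 0.0373 0.1056] dp [-0.007 -0.003  0.309]
```

Emit:
carry_out:
  deltas:
    - {"hand":66,"dp":[0.02,-0.003,0.1],"spin":0}
    - {"hand":66,"dp":[0.02,-0.003,0.18],"spin":0}
    - {"hand":66,"dp":[0.02,-0.003,0.24],"spin":0}
    - {"hand":66,"dp":[0.02,-0.003,0.28],"spin":0}
    - {"hand":66,"dp":[0.02,-0.003,0.28],"spin":0}
    - {"hand":66,"dp":[0.02,-0.003,0.28],"spin":0}

```text
time: 22.3
ee_pos: [0.5859, 0.0367, 0.1149]
eef_rot: [0.936, 0.045, 0.35, -0.015]
ft_force: [0.6, -0.0, 0.7]
width: 0.0659
grip_force: 0.0
```

```bash
python3 go.py .5864 .0373 .1156;python3 - <<'E'
from h import *
t=camera("top");S=camera("side")
im=np.concatenate([cv2.resize(t[165:235,240:340],None,fx=4,fy=4,interpolation=2),cv2.resize(S[160:240,240:340],None,fx=4,fy=4,interpolation=2)],0)
cv2.imwrite("pics/d.png",cv2.cvtColor(im,cv2.COLOR_RGB2BGR))
E
```

```text
22.3 [0.5859 0.0367 0.1149] q [ 0.301 -0.005 -0.465  2.304  0.345  0.136 -1.964]
x [0.751 0.074 0.656] y [ 0.095 -0.995  0.003] z [ 0.653  0.06  -0.755] tilt 0.715
[0.5864 0.0373 0.1156] dp [ 0.004 -0.002 -0.   ]
```

View pics/d.png

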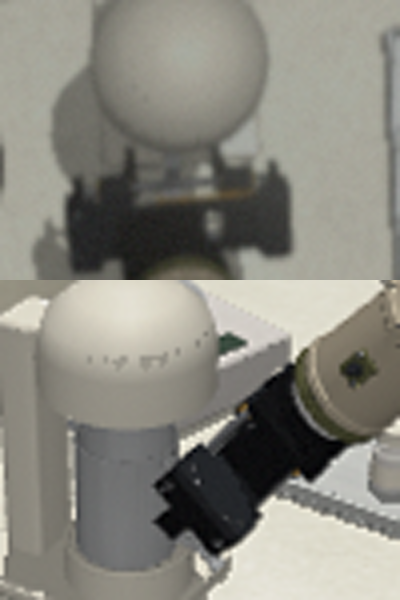

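The fingers straddle the handle, with the gripper body (crop about (205,500)) clear of the head's edge. I'll close gently, then firmly.

Emit:
carry_out:
  deltas:
    - {"hand":30,"dp":[0,0,0],"spin":0}
    - {"hand":30,"dp":[0,0,0],"spin":0}
    - {"hand":30,"dp":[0,0,0],"spin":0}
    - {"hand":20,"dp":[0,0,0],"spin":0}
    - {"hand":8,"dp":[0,0,0],"spin":0}
    - {"hand":8,"dp":[0,0,0],"spin":0}
    - {"hand":8,"dp":[0,0,0],"spin":0}
  force: 10

```text
time: 23.1
ee_pos: [0.585, 0.0372, 0.1128]
eef_rot: [0.936, 0.045, 0.349, -0.016]
ft_force: [-0.3, -0.2, -0.2]
width: 0.0178
grip_force: 0.0
```

Emit:
carry_out:
  deltas:
    - {"hand":8,"dp":[0,0,0],"spin":0}
    - {"hand":8,"dp":[0,0,0],"spin":0}
    - {"hand":8,"dp":[0,0,0],"spin":0}
  force: 58

```text
time: 23.4
ee_pos: [0.585, 0.0371, 0.1127]
eef_rot: [0.936, 0.045, 0.349, -0.016]
ft_force: [0.3, -0.8, -0.8]
width: 0.0128
grip_force: 58.0
```

```bash
python3 go.py .5859 .0367 .135
```

```text
23.4 [0.585  0.0371 0.1127] q [ 3.010e-01 -2.000e-03 -4.660e-01  2.306e+00  3.480e-01  1.340e-01
 -1.968e+00]
x [0.753 0.074 0.654] y [ 0.096 -0.995  0.002] z [ 0.651  0.062 -0.757] tilt 0.713
[0.5859 0.0367 0.135 ] dp [ 0.061  0.002 -0.065]
```

Emit:
carry_out:
  deltas:
    - {"hand":8,"dp":[0.012,0,-0.014],"spin":0}
    - {"hand":8,"dp":[0.024,0,-0.028],"spin":0}
    - {"hand":8,"dp":[0.036,0,-0.042],"spin":0}
    - {"hand":8,"dp":[0.052,0,-0.06],"spin":0}
    - {"hand":8,"dp":[0.052,0,-0.06],"spin":0}

```text
time: 23.9
ee_pos: [0.5849, 0.0374, 0.1329]
eef_rot: [0.936, 0.046, 0.349, -0.016]
ft_force: [-0.2, 0.8, -2.9]
width: 0.0131
grip_force: 58.0
```

```bash
python3 st.py;python3 - <<'E'
from h import *
t=camera("top");S=camera("side")
im=np.concatenate([cv2.resize(t[165:235,240:340],None,fx=4,fy=4,interpolation=2),cv2.resize(S[160:240,240:340],None,fx=4,fy=4,interpolation=2)],0)
cv2.imwrite("pics/e.png",cv2.cvtColor(im,cv2.COLOR_RGB2BGR))
E
```

```text
23.9 [0.5849 0.0374 0.1329] q [ 0.289 -0.045 -0.449  2.29   0.152  0.182 -1.779]
x [0.753 0.074 0.654] y [ 0.096 -0.995  0.002] z [ 0.651  0.062 -0.756] tilt 0.713
```

View pics/e.png

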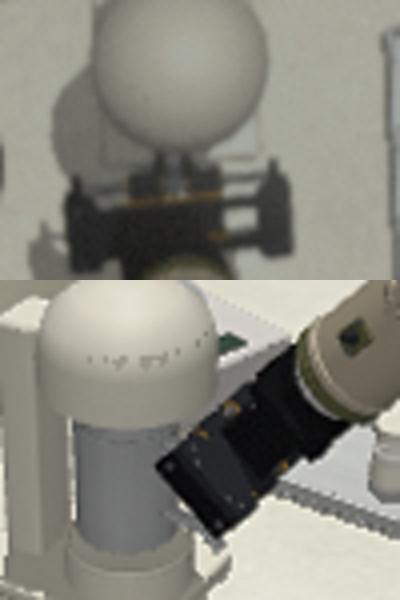

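The jug is lifted level; the wrist reads about its weight (2.9 N). I'll draw it back a little, then sideways to the mat.

```bash
python3 go.py .57 .039 .14 .54 .06 .145 .53 .11 .145 .53 .16 .145
```

```text
24.0 [0.5846 0.0373 0.1322] q [ 0.29  -0.044 -0.449  2.291  0.154  0.181 -1.781]
x [0.753 0.074 0.653] y [ 0.096 -0.995  0.002] z [ 0.651  0.062 -0.757] tilt 0.712
[0.57  0.039 0.14 ] dp [-0.023 -0.012 -0.061]
[0.54  0.06  0.145] dp [-0.094 -0.108 -0.149]
[0.53  0.11  0.145] dp [-0.109 -0.311 -0.163]
[0.53  0.16  0.145] dp [-0.095 -0.51  -0.151]
```

Emit:
carry_out:
  deltas:
    - {"hand":8,"dp":[-0.01,-0.006,-0.03],"spin":0}
    - {"hand":8,"dp":[-0.023,-0.012,-0.06],"spin":0}
    - {"hand":8,"dp":[-0.06,-0.05,-0.1],"spin":0}
    - {"hand":8,"dp":[-0.094,-0.108,-0.15],"spin":0}
    - {"hand":8,"dp":[-0.1,-0.2,-0.156],"spin":0}
    - {"hand":8,"dp":[-0.109,-0.3,-0.163],"spin":0}
    - {"hand":8,"dp":[-0.1,-0.4,-0.157],"spin":0}
    - {"hand":8,"dp":[-0.095,-0.5,-0.151],"spin":0}
    - {"hand":8,"dp":[-0.095,-0.51,-0.151],"spin":0}
    - {"hand":8,"dp":[-0.095,-0.51,-0.151],"spin":0}

```text
time: 25.0
ee_pos: [0.5301, 0.16, 0.145]
eef_rot: [0.936, 0.046, 0.348, -0.016]
ft_force: [0.6, -1.2, -3.4]
width: 0.0132
grip_force: 58.0
```

```bash
python3 go.py .53 .21 .14 .53 .275 .12
```

```text
25.0 [0.5301 0.16   0.145 ] q [ 0.568 -0.18  -1.04   2.31   0.426  0.287 -2.362]
x [0.753 0.075 0.654] y [ 0.097 -0.995  0.002] z [ 0.651  0.062 -0.757] tilt 0.712
[0.53 0.21 0.14] dp [ 0.002 -0.199  0.027]
[0.53  0.275 0.12 ] dp [-0.031 -0.458  0.104]
```

Emit:
carry_out:
  deltas:
    - {"hand":8,"dp":[0,-0.1,0.0],"spin":0}
    - {"hand":8,"dp":[0,-0.2,0.0],"spin":0}
    - {"hand":8,"dp":[0,-0.2,0.0],"spin":0}

```text
time: 25.3
ee_pos: [0.5249, 0.2135, 0.1457]
eef_rot: [0.936, 0.048, 0.349, -0.017]
ft_force: [0.6, -0.5, -2.0]
width: 0.0134
grip_force: 58.0
```

```bash
python3 go.py .53 .275 .14 .55 .275 .13
```

```text
25.3 [0.5249 0.2135 0.1457] q [ 0.751 -0.165 -1.338  2.26   0.569  0.34  -2.589]
x [0.752 0.078 0.655] y [ 0.102 -0.995  0.001] z [ 0.652  0.066 -0.756] tilt 0.714
[0.53  0.275 0.14 ] dp [ 0.019 -0.243  0.047]
[0.55  0.275 0.13 ] dp [ 0.053 -0.235  0.129]
```

Emit:
carry_out:
  deltas:
    - {"hand":8,"dp":[0.01,-0.06,0.01],"spin":0}
    - {"hand":8,"dp":[0.01,-0.12,0.02],"spin":0}
    - {"hand":8,"dp":[0.02,-0.18,0.03],"spin":0}
    - {"hand":8,"dp":[0.02,-0.24,0.04],"spin":0}
    - {"hand":8,"dp":[0.02,-0.24,0.04],"spin":0}
    - {"hand":8,"dp":[0.02,-0.24,0.04],"spin":0}

```text
time: 25.9
ee_pos: [0.5144, 0.2579, 0.1572]
eef_rot: [0.936, 0.049, 0.348, -0.022]
ft_force: [-0.4, -0.2, -2.0]
width: 0.0128
grip_force: 58.0
```

```bash
python3 go.py .53 .275 .14
```

```text
25.9 [0.5144 0.2579 0.1572] q [ 0.803 -0.2   -1.467  2.212  0.503  0.391 -2.602]
x [0.753 0.077 0.654] y [ 0.108 -0.994 -0.006] z [ 0.649  0.075 -0.757] tilt 0.712
[0.53  0.275 0.14 ] dp [ 0.007 -0.061  0.098]
```

```bash
python3 go.py .525 .26 .127 .525 .26 .10 
```

```text
25.9 [0.5144 0.2579 0.1572] q [ 0.803 -0.2   -1.467  2.212  0.503  0.391 -2.602]
x [0.753 0.077 0.654] y [ 0.108 -0.994 -0.006] z [ 0.649  0.075 -0.757] tilt 0.712
[0.525 0.26  0.127] dp [-0.046 -0.003  0.12 ]
[0.525 0.26  0.1  ] dp [-0.117 -0.002  0.201]
```

Emit:
carry_out:
  deltas:
    - {"hand":8,"dp":[-0.015,0,0.04],"spin":0}
    - {"hand":8,"dp":[-0.03,0,0.08],"spin":0}
    - {"hand":8,"dp":[-0.046,0,0.12],"spin":0}
    - {"hand":8,"dp":[-0.046,0,0.12],"spin":0}
    - {"hand":8,"dp":[-0.046,0,0.12],"spin":0}

```text
time: 26.4
ee_pos: [0.5123, 0.2457, 0.1428]
eef_rot: [0.936, 0.05, 0.347, -0.026]
ft_force: [0.2, 0.9, -2.2]
width: 0.013
grip_force: 58.0
```

```bash
python3 go.py .53 .262 .10
```

```text
26.4 [0.5123 0.2457 0.1428] q [ 0.827 -0.198 -1.468  2.248  0.514  0.34  -2.603]
x [0.754 0.076 0.652] y [ 0.112 -0.994 -0.015] z [ 0.647  0.084 -0.758] tilt 0.711
[0.53  0.262 0.1  ] dp [-0.053 -0.054  0.181]
```

The wrist has run into the q3/q7 limits. I'll fit a simple kinematic model to the logged readings, to plan a route that keeps the joints free.

```bash
cat > kin.py <<'E'
import numpy as np
from scipy.spatial.transform import Rotation as Ro
from scipy.optimize import least_squares
D=[([1.1794,.3329,-.0647,1.4609,.0216,1.3499,-.0885],[.2252,-.5826,.2217],[.983,.1834,-.0002,-.0007]),
([.667,.418,-.399,1.694,.18,1.067,-1.358],[.5418,-.242,.0761],[1,.001,0,0]),
([.605,-.13,-.693,1.417,-.085,1.817,-1.668],[.416,.0416,.476],[1,.004,.004,0]),
([1.187,-.248,-1.033,1.317,-.247,1.855,-1.494],[.421,.0368,.5263],[.999,0,.045,-.005]),
([-.072,.711,.146,.27,-.166,2.059,-1.656],[.7351,.0029,.5238],[.998,-.017,.05,-.025]),
([-.641,.042,.609,.894,-.082,2.059,-1.687],[.4736,.0089,.653],[.997,-.019,.075,-.028]),
([-.459,-.137,1.01,.551,-.349,2.058,-1.315],[.3373,-.2049,.8655],[.937,-.03,.345,-.045]),
([.189,-.494,-.219,1.922,-.165,.999,-1.475],[.5,.0257,.4521],[.937,.047,.345,-.016]),
([.301,-.002,-.466,2.306,.348,.134,-1.968],[.585,.0371,.1127],[.936,.045,.349,-.016]),
([.568,-.18,-1.04,2.31,.426,.287,-2.362],[.5301,.16,.145],[.936,.046,.348,-.016]),
([.827,-.198,-1.468,2.248,.514,.34,-2.603],[.5123,.2457,.1428],[.936,.05,.347,-.026])]
S0=None
def fk(q,p,s):
    h,a,b,c,ox,oy,e,y7,e6,o1=p
    z=lambda t:Ro.from_rotvec([0,0,t]); y=lambda t:Ro.from_rotvec([0,t,0])
    R=z(s[0]*q[0]+o1); X=R.apply([ox,0,h]); R=R*y(q[1]); X=X+R.apply([oy,0,0])
    R=R*z(s[1]*q[2]); X=X+R.apply([e,0,a]); R=R*y(q[3]);X=X+R.apply([-e,0,0])
    R=R*z(s[2]*q[4]); X=X+R.apply([0,0,b]); R=R*y(q[5]); X=X+R.apply([e6,0,c]); R=R*z(s[3]*q[6]+y7)
    return X,R
def fit():
    best=None
    import itertools
    for s in itertools.product([1,-1],repeat=4):
        for y7 in(0,1.57,3.14,-1.57):
            f=lambda p:np.concatenate([np.r_[fk(q,p,s)[0]-x,.3*(fk(q,p,s)[1].inv()*Ro.from_quat(r)).as_rotvec()] for q,x,r in D])
            r=least_squares(f,[.3,.4,.4,.3,0,0,0,y7,0,0],max_nfev=60)
            if best is None or r.cost<best[0]:best=(r.cost,r.x,s,np.abs(r.fun).max())
    return best
if __name__=="__main__":
    b=fit();print(b);np.savez("kin.npz",p=b[1],s=b[2])
E
python3 kin.py
```

```text
(np.float64(0.0014546921435459714), array([ 0.25572039,  0.45825911,  0.48719693,  0.35205328, -0.00670012,
        0.00823101, -0.00754351,  1.51025644, -0.00251318, -0.0679535 ]), (-1, -1, -1, -1), np.float64(0.022453714273827807))
```

```bash
cat > kin2.py <<'E'
from kin import *
s=(-1,-1,-1,-1)
LO=np.array([-2.6,-.5,-1.47,.16,-1.27,.06,-2.6]);HI=np.array([2.6,2.12,1.34,2.42,4.41,2.06,2.6])
def fk2(q,p):
    o=p[:21].reshape(7,3); R=Ro.identity();X=np.zeros(3)
    for i,(ax,sg) in enumerate(zip("zyzyzyz",(-1,1,-1,1,-1,1,-1))):
        X=X+R.apply(o[i]); t=sg*q[i]+p[21+i]; R=R*Ro.from_rotvec([0,0,t] if ax=="z" else [0,t,0])
    return X+R.apply([0,0,p[28]]),R
def err(q,p,x,R,w=.3):
    X,Q=fk2(q,p);return np.r_[X-x,w*(R.inv()*Q).as_rotvec()]
if __name__=="__main__":
    p0=np.zeros(29);o=p0[:21].reshape(7,3);o[1,2]=.256;o[2,2]=.2;o[3,2]=.258;o[4,2]=.2;o[5,2]=.287;o[6,2]=.1;p0[28]=.252;p0[27]=1.51
    f=lambda p:np.concatenate([err(q,p,np.array(x),Ro.from_quat(r)) for q,x,r in D]+[.02*(p-p0)])
    r=least_squares(f,p0);print(np.abs(r.fun[:66]).max(),r.x.round(3));np.save("p.npy",r.x)
E
python3 kin2.py
cat > plan.py <<'E'
from kin2 import *
p=np.load("p.npy")
R=Ro.from_quat([.936,.046,.348,-.016]);bar=-.019*R.as_matrix()[:,2]
rng=np.random.default_rng(0)
for name,x in(("place",(.53,.28,.068)),("place lo y",(.53,.265,.068)),("place out",(.55,.275,.068)),("above",(.53,.28,.15)),("high",(.53,.28,.3)),("mid",(.53,.16,.145)),("front",(.585,.037,.135))):
    sol=[]
    for k in range(60):
        q0=LO+(HI-LO)*(.05+.9*rng.random(7)); q0[4]=rng.uniform(-1.2,1.5)
        r=least_squares(err,q0,bounds=(LO+.03,HI-.03),args=(p,np.array(x),R))
        if r.cost<1e-7: sol.append(r.x)
    sol=np.array(sol)
    print(name,len(sol)); 
    if len(sol): print(sol[np.argsort(sol[:,2])][::max(1,len(sol)//6)].round(2))
E
python3 plan.py
```

```text
0.00034779531839588233 [-0.00e+00  0.00e+00  1.00e-03  0.00e+00 -1.10e-02  2.57e-01 -0.00e+00
 -1.10e-02  1.95e-01  0.00e+00 -1.10e-02  2.53e-01 -0.00e+00 -1.10e-02
  2.02e-01 -0.00e+00 -0.00e+00  2.89e-01  0.00e+00 -0.00e+00  1.00e-01
 -0.00e+00 -0.00e+00  0.00e+00  0.00e+00 -0.00e+00 -0.00e+00  1.57e+00
  2.52e-01]
place 35
[[-1.97  0.43  1.29  2.31  0.29  0.15 -2.57]
 [-1.97  0.43  1.29  2.31  0.28  0.15 -2.57]
 [-1.97  0.43  1.29  2.31  0.28  0.15 -2.57]
 [-1.97  0.43  1.29  2.31  0.28  0.15 -2.56]
 [-1.97  0.43  1.29  2.31  0.26  0.15 -2.55]
 [-1.97  0.45  1.3   2.31  0.17  0.14 -2.46]
 [-1.98  0.46  1.31  2.31  0.1   0.14 -2.4 ]]
place lo y 0
place out 36
[[-1.86  0.42  1.21  2.28  0.32  0.14 -2.57]
 [-1.86  0.42  1.22  2.28  0.32  0.14 -2.57]
 [-1.86  0.42  1.22  2.28  0.31  0.14 -2.56]
 [-1.86  0.42  1.22  2.28  0.28  0.14 -2.53]
 [-1.87  0.44  1.24  2.28  0.14  0.13 -2.4 ]
 [-1.91  0.51  1.3   2.28 -0.39  0.14 -1.9 ]]
above 0
high 48
[[ 0.76 -0.47 -1.23  1.97 -0.21  0.68 -1.93]
 [ 0.75 -0.46 -1.22  1.97 -0.19  0.68 -1.95]
 [ 0.58 -0.33 -1.15  1.97  0.09  0.68 -2.18]
 [ 0.47 -0.27 -1.09  1.98  0.2   0.69 -2.27]
 [ 0.22 -0.21 -0.91  1.98  0.36  0.72 -2.4 ]
 [-0.45 -0.16 -0.33  2.01  0.55  0.79 -2.56]]
mid 45
[[ 1.04 -0.47 -1.36  2.3  -0.77  0.32 -1.27]
 [ 0.97 -0.39 -1.33  2.3  -0.51  0.28 -1.5 ]
 [ 0.86 -0.29 -1.27  2.3  -0.11  0.25 -1.87]
 [ 0.76 -0.24 -1.19  2.31  0.16  0.26 -2.12]
 [ 0.6  -0.19 -1.06  2.31  0.39  0.28 -2.33]
 [ 0.39 -0.15 -0.88  2.32  0.55  0.31 -2.48]
 [ 0.16 -0.14 -0.68  2.32  0.65  0.34 -2.57]]
front 39
[[ 1.35 -0.08 -1.44  2.26 -0.33  0.19 -1.28]
 [ 1.33 -0.07 -1.42  2.26 -0.29  0.19 -1.32]
 [ 0.93 -0.04 -1.05  2.26 -0.04  0.19 -1.57]
 [ 0.53 -0.04 -0.68  2.28  0.07  0.19 -1.69]
 [ 0.18 -0.05 -0.34  2.29  0.15  0.19 -1.78]
 [-0.2  -0.07  0.02  2.31  0.26  0.2  -1.88]
 [-0.79 -0.13  0.61  2.34  0.54  0.23 -2.12]]
```

```bash
cat > plan2.py <<'E'
from kin2 import *
p=np.load("p.npy")
R=Ro.from_quat([.936,.046,.348,-.016])*Ro.from_rotvec([0,0,np.pi])
rng=np.random.default_rng(0)
for name,x in(("place",(.53,.28,.068)),("place out",(.545,.275,.068)),("above",(.53,.28,.15)),("mid",(.53,.16,.145)),("front",(.585,.037,.115))):
    sol=[]
    for k in range(40):
        q0=LO+(HI-LO)*(.05+.9*rng.random(7)); q0[4]=rng.uniform(-1.2,1.5)
        r=least_squares(err,q0,bounds=(LO+.03,HI-.03),args=(p,np.array(x),R))
        if r.cost<1e-7: sol.append(r.x)
    sol=np.array(sol);print(name,len(sol))
    if len(sol): print(sol[np.argsort(sol[:,2])][::max(1,len(sol)//5)].round(2))
# simulate least-norm stepping from flipped front posture to place
def step(q,x,Rt):
    lo=np.maximum(LO-q,-.2);hi=np.minimum(HI-q,.2)
    J=np.array([(err(q+1e-5*e,p,x,Rt,1)-err(q,p,x,Rt,1))/1e-5 for e in np.eye(7)]).T
    from scipy.optimize import lsq_linear
    d=lsq_linear(np.vstack([J,.02*np.eye(7)]),np.r_[-err(q,p,x,Rt,1),np.zeros(7)],bounds=(lo-1e-6,hi+1e-6)).x
    return q+d
for start,Rt in(([.301,-.002,-.466,2.306,.348,.134,-1.968],Ro.from_quat([.936,.046,.348,-.016])),([.301,-.002,-.466,2.306,.348,.134,-1.968+np.pi],R)):
    q=np.array(start);print("sim")
    way=[(.585,.037,.115),(.585,.037,.135),(.54,.06,.145),(.53,.16,.145),(.53,.28,.145),(.53,.28,.068)]
    for a,b in zip(way,way[1:]):
        for t in np.linspace(0,1,12)[1:]:
            x=np.array(a)+t*(np.array(b)-a)
            for _ in range(3): q=step(q,x,Rt)
        print(b,q.round(2),np.abs(err(q,p,x,Rt)).max().round(4))
E
python3 plan2.py
```

```text
place 31
[[ 0.45  0.65 -1.42  2.21  1.65  1.01 -0.26]
 [-0.05  0.25 -0.81  2.23  1.4   0.62 -0.29]
 [-0.57  0.17 -0.27  2.25  1.31  0.51 -0.27]
 [-1.2   0.15  0.39  2.28  1.22  0.42 -0.23]
 [-1.63  0.2   0.87  2.3   1.11  0.33 -0.15]
 [-1.98  0.46  1.31  2.31  0.09  0.14  0.75]]
place out 28
[[ 0.45  0.63 -1.39  2.19  1.64  0.96 -0.24]
 [-0.06  0.26 -0.77  2.21  1.41  0.59 -0.26]
 [-0.13  0.24 -0.68  2.21  1.39  0.57 -0.26]
 [-0.66  0.18 -0.13  2.24  1.3   0.47 -0.24]
 [-1.06  0.17  0.29  2.26  1.24  0.41 -0.21]
 [-1.87  0.39  1.21  2.29  0.47  0.15  0.42]]
above 38
[[ 0.57  0.21 -1.44  2.16  1.17  0.71  0.02]
 [ 0.21  0.07 -1.03  2.16  1.01  0.6   0.1 ]
 [-0.27  0.03 -0.55  2.18  0.95  0.58  0.12]
 [-0.64  0.01 -0.18  2.2   0.94  0.57  0.13]
 [-1.01 -0.01  0.18  2.22  0.94  0.57  0.13]
 [-2.19 -0.3   1.3   2.25  1.23  0.79 -0.01]]
mid 27
[[ 0.91 -0.32 -1.3   2.3  -0.25  0.26  1.4 ]
 [ 0.52 -0.17 -1.    2.31  0.46  0.29  0.75]
 [-0.11 -0.13 -0.43  2.33  0.73  0.36  0.5 ]
 [-0.21 -0.13 -0.34  2.34  0.76  0.37  0.48]
 [-0.65 -0.15  0.08  2.36  0.87  0.42  0.39]
 [-1.25 -0.25  0.64  2.3
[... 254 characters left out ...]
]]
sim
(0.585, 0.037, 0.135) [ 0.28 -0.05 -0.44  2.29  0.13  0.19 -1.75] 0.0
(0.54, 0.06, 0.145) [ 0.25 -0.18 -0.47  2.37  0.08  0.23 -1.79] 0.0
(0.53, 0.16, 0.145) [ 0.54 -0.17 -1.01  2.31  0.45  0.29 -2.38] 0.0
(0.53, 0.28, 0.145) [ 0.79 -0.21 -1.47  2.2   0.48  0.42 -2.6 ] 0.0181
(0.53, 0.28, 0.068) [ 0.81 -0.27 -1.47  2.31  0.44  0.29 -2.6 ] 0.0543
sim
(0.585, 0.037, 0.135) [ 0.28 -0.05 -0.44  2.29  0.13  0.19  1.39] 0.0
(0.54, 0.06, 0.145) [ 0.25 -0.18 -0.47  2.37  0.08  0.23  1.35] 0.0
(0.53, 0.16, 0.145) [ 0.54 -0.17 -1.01  2.31  0.45  0.29  0.76] 0.0
(0.53, 0.28, 0.145) [ 0.52  0.2  -1.38  2.16  1.17  0.69  0.01] 0.0
(0.53, 0.28, 0.068) [ 0.28  0.4  -1.18  2.22  1.51  0.77 -0.29] 0.0
```

The model matches the readings to 0.4 mm and reproduces the controller. With this wrist turn the mat is out of range, but with the gripper turned half round (same grasp) it is well within. So I'll put the jug back on the platform, turn, and regrasp.

```bash
python3 go.py .53 .21 .145 .53 .16 .145 .535 .10 .145 .543 .055 .145 .57 .038 .14 .585 .0371 .134 .585 .0371 .118
```

```text
26.4 [0.5123 0.2457 0.1428] q [ 0.827 -0.198 -1.468  2.248  0.514  0.34  -2.603]
x [0.754 0.076 0.652] y [ 0.112 -0.994 -0.015] z [ 0.647  0.084 -0.758] tilt 0.711
[0.53  0.21  0.145] dp [0.048 0.15  0.027]
[0.53  0.16  0.145] dp [0.033 0.348 0.01 ]
[0.535 0.1   0.145] dp [0.03  0.589 0.003]
[0.543 0.055 0.145] dp [0.041 0.772 0.008]
[0.57  0.038 0.14 ] dp [0.104 0.851 0.088]
[0.585  0.0371 0.134 ] dp [0.133 0.862 0.144]
[0.585  0.0371 0.118 ] dp [0.091 0.863 0.193]
```

Emit:
carry_out:
  deltas:
    - {"hand":8,"dp":[0.048,0.15,0.027],"spin":0}
    - {"hand":8,"dp":[0.04,0.25,0.018],"spin":0}
    - {"hand":8,"dp":[0.033,0.35,0.01],"spin":0}
    - {"hand":8,"dp":[0.031,0.47,0.006],"spin":0}
    - {"hand":8,"dp":[0.03,0.59,0.003],"spin":0}
    - {"hand":8,"dp":[0.036,0.69,0.005],"spin":0}
    - {"hand":8,"dp":[0.041,0.77,0.008],"spin":0}
    - {"hand":8,"dp":[0.07,0.82,0.05],"spin":0}
    - {"hand":8,"dp":[0.104,0.851,0.088],"spin":0}
    - {"hand":8,"dp":[0.133,0.862,0.144],"spin":0}
    - {"hand":8,"dp":[0.133,0.862,0.144],"spin":0}
    - {"hand":8,"dp":[0.133,0.862,0.144],"spin":0}

```text
time: 27.6
ee_pos: [0.5846, 0.0376, 0.1336]
eef_rot: [0.936, 0.05, 0.346, -0.027]
ft_force: [-0.5, -0.2, -2.6]
width: 0.0131
grip_force: 58.0
```

```bash
python3 go.py .585 .0371 .118 .585 .0371 .1125
```

```text
27.6 [0.5846 0.0376 0.1336] q [ 0.197 -0.049 -0.337  2.291 -0.034  0.187 -1.578]
x [0.755 0.076 0.651] y [ 0.113 -0.993 -0.015] z [ 0.646  0.085 -0.759] tilt 0.71
[0.585  0.0371 0.118 ] dp [-0.04   0.003  0.048]
[0.585  0.0371 0.1125] dp [-0.054  0.004  0.065]
```

Emit:
carry_out:
  deltas:
    - {"hand":8,"dp":[-0.015,0.001,0.02],"spin":0}
    - {"hand":8,"dp":[-0.03,0.002,0.036],"spin":0}
    - {"hand":8,"dp":[-0.04,0.003,0.048],"spin":0}
    - {"hand":8,"dp":[-0.047,0.003,0.057],"spin":0}
    - {"hand":8,"dp":[-0.051,0.003,0.062],"spin":0}
    - {"hand":8,"dp":[-0.051,0.003,0.062],"spin":0}

```text
time: 28.2
ee_pos: [0.5859, 0.0372, 0.1145]
eef_rot: [0.936, 0.051, 0.348, -0.027]
ft_force: [1.7, -0.6, -1.0]
width: 0.0133
grip_force: 58.0
```

```bash
python3 go.py .503 .027 .25;python3 - <<'E'
from h import *
t=camera("top");S=camera("side")
im=np.concatenate([cv2.resize(t[165:235,240:340],None,fx=4,fy=4,interpolation=2),cv2.resize(S[160:240,240:340],None,fx=4,fy=4,interpolation=2)],0)
cv2.imwrite("pics/f.png",cv2.cvtColor(im,cv2.COLOR_RGB2BGR))
E
```

```text
28.2 [0.5859 0.0372 0.1145] q [ 0.208 -0.007 -0.352  2.306  0.053  0.131 -1.657]
x [0.753 0.076 0.653] y [ 0.113 -0.993 -0.015] z [ 0.648  0.085 -0.757] tilt 0.712
[0.503 0.027 0.25 ] dp [ 0.101 -0.005 -0.629]
```

View pics/f.png

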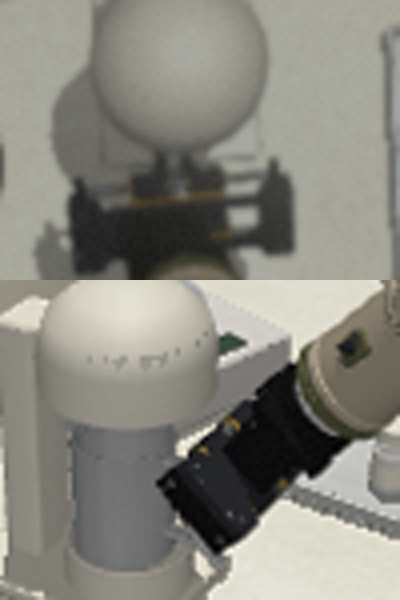

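The jug is upright over the platform, inside the lip, at crop (120,490). That was the last picture allowed, so I'll work from numbers now. I'll settle it fully, release and retract.

Emit:
carry_out:
  deltas:
    - {"hand":8,"dp":[-0.004,0,0.005],"spin":0}
    - {"hand":8,"dp":[-0.006,0,0.007],"spin":0}
    - {"hand":8,"dp":[-0.006,0,0.007],"spin":0}

```text
time: 28.6
ee_pos: [0.5863, 0.0377, 0.1129]
eef_rot: [0.936, 0.051, 0.348, -0.027]
ft_force: [-4.7, 0.2, 6.6]
width: 0.0131
grip_force: 58.1
```

Emit:
carry_out:
  deltas:
    - {"hand":25,"dp":[-0.006,0,0.007],"spin":0}
    - {"hand":40,"dp":[-0.006,0,0.007],"spin":0}
    - {"hand":66,"dp":[-0.006,0,0.007],"spin":0}
    - {"hand":66,"dp":[-0.006,0,0.007],"spin":0}
    - {"hand":66,"dp":[0,0,-0.1],"spin":0}
    - {"hand":66,"dp":[0,0,-0.25],"spin":0}
    - {"hand":66,"dp":[0.03,0,-0.4],"spin":0}
    - {"hand":66,"dp":[0.1,0,-0.55],"spin":0}
    - {"hand":66,"dp":[0.1,0,-0.63],"spin":0}
    - {"hand":66,"dp":[0.1,0,-0.63],"spin":0}

```text
time: 29.6
ee_pos: [0.5028, 0.0256, 0.251]
eef_rot: [0.935, 0.05, 0.35, -0.026]
ft_force: [-0.0, -0.4, 1.2]
width: 0.0655
grip_force: 0.0
```

```bash
python3 st.py
```

```text
29.6 [0.5028 0.0256 0.251 ] q [ 0.206 -0.447 -0.271  2.315 -0.279  0.554 -1.363]
x [0.75  0.076 0.657] y [ 0.113 -0.994 -0.014] z [ 0.651  0.084 -0.754] tilt 0.717
```

Emit:
carry_out:
  deltas:
    - {"hand":66,"dp":[0,0,0],"spin":-0.5}
    - {"hand":66,"dp":[0,0,0],"spin":-0.5}
    - {"hand":66,"dp":[0,0,0],"spin":-0.5}
    - {"hand":66,"dp":[0,0,0],"spin":-0.5}
    - {"hand":66,"dp":[0,0,0],"spin":-0.5}
    - {"hand":66,"dp":[0,0,0],"spin":-0.5}
    - {"hand":66,"dp":[0,0,0],"spin":-0.5}
    - {"hand":66,"dp":[0,0,0],"spin":-0.5}
    - {"hand":66,"dp":[0,0,0],"spin":-0.5}
    - {"hand":66,"dp":[0,0,0],"spin":-0.5}
    - {"hand":66,"dp":[0,0,0],"spin":-0.5}

```text
time: 30.7
ee_pos: [0.5023, 0.026, 0.246]
eef_rot: [0.624, 0.7, 0.263, 0.227]
ft_force: [1.1, 0.1, -0.5]
width: 0.0659
grip_force: 0.0
```

Emit:
carry_out:
  deltas:
    - {"hand":66,"dp":[0,0,0],"spin":-0.507}
    - {"hand":66,"dp":[0,0,0],"spin":-0.507}
    - {"hand":66,"dp":[0,0,0],"spin":-0.507}
    - {"hand":66,"dp":[0,0,0],"spin":-0.507}
    - {"hand":66,"dp":[0,0,0],"spin":-0.507}
    - {"hand":66,"dp":[0,0,0],"spin":-0.507}
    - {"hand":66,"dp":[0,0,0],"spin":-0.507}
    - {"hand":66,"dp":[0,0,0],"spin":-0.507}
    - {"hand":66,"dp":[0,0,0],"spin":-0.507}
    - {"hand":66,"dp":[0,0,0],"spin":-0.507}
    - {"hand":66,"dp":[0,0,0],"spin":-0.507}
    - {"hand":66,"dp":[0,0,0],"spin":-0.507}

```text
time: 31.9
ee_pos: [0.5023, 0.026, 0.2462]
eef_rot: [-0.062, 0.936, 0.022, 0.347]
ft_force: [-0.5, 0.9, -0.6]
width: 0.0659
grip_force: 0.0
```

```bash
python3 go.py .536 .0315 .175 .5862 .0377 .1135; python3 - <<'E'
import sys;sys.argv=[""]
from kin2 import *
from bench import *
exec(open("plan2.py").read().split("# simulate")[0].split("rng")[0])
exec("def step"+open("plan2.py").read().split("def step")[1].split("for start")[0])
s=read_state();Rt=Ro.from_quat(s["eef_rot"]);q=s["joint_positions"]
way=[s["ee_pos"],(.536,.0315,.175),(.586,.037,.1135),(.585,.037,.135),(.54,.06,.145),(.53,.16,.145),(.53,.28,.145),(.53,.28,.067)]
for a,b in zip(way,way[1:]):
    for t in np.linspace(0,1,12)[1:]:
        x=np.array(a)+t*(np.array(b)-a)
        for _ in range(3): q=step(q,x,Rt)
    print(b,q.round(2),np.abs(err(q,p,x,Rt)).max().round(4))
E
```

```text
31.9 [0.5023 0.026  0.2462] q [-0.435 -0.492  0.212  2.341  0.276  0.588  1.318]
x [-0.752 -0.1   -0.651] y [-0.131  0.991 -0.001] z [ 0.646  0.085 -0.759] tilt 0.709
[0.536  0.0315 0.175 ] dp [0.082 0.004 0.305]
[0.5862 0.0377 0.1135] dp [0.089 0.003 0.624]
(0.536, 0.0315, 0.175) [-0.44 -0.3   0.26  2.38  0.29  0.35  1.3 ] 0.0
(0.586, 0.037, 0.1135) [-0.51 -0.04  0.36  2.34  0.17  0.14  1.4 ] 0.0
(0.585, 0.037, 0.135) [-0.5  -0.09  0.35  2.32  0.21  0.2   1.37] 0.0
(0.54, 0.06, 0.145) [-0.4  -0.21  0.15  2.4   0.41  0.26  1.1 ] 0.0
(0.53, 0.16, 0.145) [-0.32 -0.14 -0.21  2.35  0.73  0.35  0.55] 0.0
(0.53, 0.28, 0.145) [-0.41  0.02 -0.39  2.2   0.95  0.53  0.16] 0.0
(0.53, 0.28, 0.067) [-0.45  0.17 -0.37  2.26  1.34  0.49 -0.25] 0.0
```

The predicted postures now have ample room. I'll approach and regrasp.

Emit:
carry_out:
  deltas:
    - {"hand":66,"dp":[0.04,0.002,0.15],"spin":0}
    - {"hand":66,"dp":[0.082,0.004,0.3],"spin":0}
    - {"hand":66,"dp":[0.085,0.004,0.42],"spin":0}
    - {"hand":66,"dp":[0.087,0.003,0.52],"spin":0}
    - {"hand":66,"dp":[0.089,0.003,0.59],"spin":0}
    - {"hand":66,"dp":[0.089,0.003,0.624],"spin":0}
    - {"hand":66,"dp":[0.089,0.003,0.624],"spin":0}

```text
time: 32.6
ee_pos: [0.5861, 0.0376, 0.1126]
eef_rot: [-0.06, 0.936, 0.023, 0.346]
ft_force: [0.2, -0.3, 0.1]
width: 0.0663
grip_force: 0.0
```

```bash
python3 st.py
```

```text
32.6 [0.5861 0.0376 0.1126] q [-0.51  -0.04   0.36   2.337  0.183  0.136  1.381]
x [-0.753 -0.096 -0.65 ] y [-0.128  0.992  0.001] z [ 0.645  0.084 -0.76 ] tilt 0.708
```

Emit:
carry_out:
  deltas:
    - {"hand":30,"dp":[0,0,0],"spin":0}
    - {"hand":30,"dp":[0,0,0],"spin":0}
    - {"hand":20,"dp":[0,0,0],"spin":0}
    - {"hand":8,"dp":[0,0,0],"spin":0}
    - {"hand":8,"dp":[0,0,0],"spin":0}
    - {"hand":8,"dp":[0,0,0],"spin":0}
    - {"hand":8,"dp":[0,0,0],"spin":0}
  force: 10

```text
time: 33.3
ee_pos: [0.5866, 0.0375, 0.1148]
eef_rot: [-0.061, 0.935, 0.023, 0.347]
ft_force: [-0.5, -0.2, -0.6]
width: 0.0177
grip_force: 0.0
```

Emit:
carry_out:
  deltas:
    - {"hand":8,"dp":[0,0,0],"spin":0}
    - {"hand":8,"dp":[0,0,0],"spin":0}
    - {"hand":8,"dp":[0,0,0],"spin":0}
  force: 58

```text
time: 33.6
ee_pos: [0.5866, 0.0375, 0.1148]
eef_rot: [-0.061, 0.935, 0.023, 0.347]
ft_force: [-1.5, -0.1, 1.7]
width: 0.013
grip_force: 58.0
```

```bash
python3 go.py .5861 .0376 .132 .57 .039 .14 .55 .055 .145 .54 .10 .145 .54 .16 .145 .535 .22 .145
```

```text
33.6 [0.5866 0.0375 0.1148] q [-0.51  -0.045  0.36   2.337  0.184  0.138  1.383]
x [-0.751 -0.098 -0.653] y [-0.129  0.992  0.   ] z [ 0.647  0.085 -0.758] tilt 0.711
[0.5861 0.0376 0.132 ] dp [-0.044  0.001 -0.053]
[0.57  0.039 0.14 ] dp [-0.017  0.014 -0.119]
[0.55  0.055 0.145] dp [ 0.024  0.088 -0.18 ]
[0.54  0.1   0.145] dp [ 0.037  0.272 -0.191]
[0.54  0.16  0.145] dp [ 0.013  0.51  -0.171]
[0.535 0.22  0.145] dp [ 0.005  0.75  -0.163]
```

Emit:
carry_out:
  deltas:
    - {"hand":8,"dp":[-0.014,0,-0.017],"spin":0}
    - {"hand":8,"dp":[-0.029,0,-0.035],"spin":0}
    - {"hand":8,"dp":[-0.046,0,-0.055],"spin":0}
    - {"hand":8,"dp":[-0.046,0,-0.055],"spin":0}
    - {"hand":8,"dp":[-0.03,0.008,-0.09],"spin":0}
    - {"hand":8,"dp":[-0.017,0.014,-0.12],"spin":0}
    - {"hand":8,"dp":[0.005,0.05,-0.15],"spin":0}
    - {"hand":8,"dp":[0.024,0.09,-0.18],"spin":0}
    - {"hand":8,"dp":[0.03,0.18,-0.186],"spin":0}
    - {"hand":8,"dp":[0.037,0.27,-0.191],"spin":0}
    - {"hand":8,"dp":[0.025,0.39,-0.181],"spin":0}
    - {"hand":8,"dp":[0.013,0.51,-0.171],"spin":0}
    - {"hand":8,"dp":[0.009,0.63,-0.167],"spin":0}
    - {"hand":8,"dp":[0.005,0.75,-0.163],"spin":0}
    - {"hand":8,"dp":[0.005,0.75,-0.163],"spin":0}

```text
time: 35.1
ee_pos: [0.5343, 0.2248, 0.1457]
eef_rot: [-0.063, 0.935, 0.025, 0.348]
ft_force: [-0.1, -0.1, -2.8]
width: 0.0131
grip_force: 58.0
```

```bash
python3 go.py .515 .273 .14 .515 .273 .10 .515 .273 .08
```

```text
35.1 [0.5343 0.2248 0.1457] q [-0.34  -0.058 -0.337  2.271  0.868  0.433  0.312]
x [-0.75  -0.101 -0.654] y [-0.136  0.991  0.002] z [ 0.648  0.09  -0.757] tilt 0.713
[0.515 0.273 0.14 ] dp [ 0.053  0.202 -0.015]
[0.515 0.273 0.1  ] dp [0.158 0.201 0.106]
[0.515 0.273 0.08 ] dp [0.21  0.201 0.166]
```

Emit:
carry_out:
  deltas:
    - {"hand":8,"dp":[0.02,0.08,-0.005],"spin":0}
    - {"hand":8,"dp":[0.04,0.15,-0.01],"spin":0}
    - {"hand":8,"dp":[0.055,0.2,-0.015],"spin":0}
    - {"hand":8,"dp":[0.08,0.2,0.02],"spin":0}
    - {"hand":8,"dp":[0.11,0.2,0.05],"spin":0}
    - {"hand":8,"dp":[0.11,0.2,0.05],"spin":0}

```text
time: 35.7
ee_pos: [0.5151, 0.2668, 0.1159]
eef_rot: [-0.061, 0.936, 0.022, 0.346]
ft_force: [-0.3, 0.7, -1.4]
width: 0.0129
grip_force: 58.0
```

```bash
python3 go.py .512 .273 .075 .512 .273 .069; python3 - <<'E'
from h import *
from scipy.spatial.transform import Rotation as Ro
s=read_state();z=Ro.from_quat(s["eef_rot"]).as_matrix()[:,2];ax=s["ee_pos"]+np.array([.066,.0085,0]);base=s["ee_pos"][2]-.0648
print("base",base.round(4))
t=camera("top");S=camera("side")
cv2.imwrite("pics/g_top.png",t[...,::-1]);cv2.imwrite("pics/g_side.png",S[...,::-1])
# interior of the jug / rim in the top view
print("rim pred",proj("top",(ax[0],ax[1],base+.11)).round(1)); u,v=proj("top",(ax[0],ax[1],base+.11)).astype(int)
print(t[v-18:v+20,u-20:u+21].astype(int).sum(2)[::2,::2]//3)
# side: left/right edges of jug wall at several rows -> vertical lean
for zz in(.02,.05,.08,.1):
    c=proj("side",(ax[0],ax[1],base+zz)).round(1);vv=int(round(c[1]));print(zz,c,(S[vv,int(c[0])-25:int(c[0])+26].astype(int).sum(1)//3))
E
```

```text
35.7 [0.5151 0.2668 0.1159] q [-0.401  0.027 -0.409  2.268  1.063  0.499  0.021]
x [-0.753 -0.099 -0.651] y [-0.129  0.992 -0.001] z [ 0.646  0.084 -0.759] tilt 0.709
[0.512 0.273 0.075] dp [0.113 0.026 0.118]
[0.512 0.273 0.069] dp [0.129 0.026 0.136]
base 0.0511
rim pred [213.5 202.2]
[[164 163 164 165 164 164 162 161 163 160 153 149 131 127 140 150 158 161
  162 161 159]
 [164 164 164 165 165 165 163 155 130 106  82  97  92  81  59  67  96 121
  148 162 158]
 [163 163 164 163 163 161 146  98  59  47  74 113 112  88  47  48  49  55
   76 127 159]
 [161 164 162 161 162 131  68  46  49  64  93 109 102  98  84  57  48  46
   47  58 118]
 [163 161 161 161 133  63  42  57  93  73  67  72  71  69  73  86  75  48
   46  47  56]
 [164 163 160 147  71  42  50  89  69  63  60  61  70  78  78  78  89  69
   44  43  45]
 [163 164 161  99  43  39  76  70  60  62  70  79  87  85  87  86  86  96
   60  44  42]
 [160 164 144  58  41  46  82  64  62  89 124 122 122 115  95  87  88 100
   78  48  42]
 [164 162 108  38  39  73  81  63  69 124 139 139 138 137 133 102  89  91
   93  57  41]
 [162 155  
[... 1086 characters left out ...]
 26  30  39  40  39]
0.05 [240.9 257.3] [219 222 221 223 221 218 216 216 215 215 216 217 148  92 102 106 108 109
 108 113 114 116 115 115 115 115 116 115 113 113 112 113 112 104  52   7
  14  17  20  27  27  33  39  39  39  40  38  38  39  40  37]
0.08 [240.4 249.4] [123 122 123 123 123 118 137 224 217 218 218 147  87  98 102 105 103 104
 110 136 141 160 175 154 153 154 157 160 156 154 105 105 104 106 106 102
 107 120 110 133 167 182 189 136  42  76  89  76  87  45  37]
0.1 [240.  244.1] [191 191 190 189 182 158 117 150 222 221 205  97 173  89  85  93  99 102
 104 106 107 109 112 116 117 116 118 118 116 118 116 115 113 113 111 109
 106 113 141 135  82  83 124 136 142 135  76  32  40  37  38]
```

Rim centre measured at about (216,203) in the top view, so the jug axis is near (0.578, 0.267), nearly level. I'll shift 14 mm in y and lower.

```bash
python3 go.py .514 .281 .11 .514 .281 .08 .514 .281 .073
```

```text
35.8 [0.5159 0.2674 0.1175] q [-0.401  0.025 -0.409  2.266  1.061  0.499  0.023]
x [-0.752 -0.098 -0.652] y [-0.129  0.992  0.   ] z [ 0.647  0.084 -0.758] tilt 0.711
[0.514 0.281 0.11 ] dp [0.02  0.055 0.023]
[0.514 0.281 0.08 ] dp [0.098 0.055 0.114]
[0.514 0.281 0.073] dp [0.117 0.055 0.135]
```

Emit:
carry_out:
  deltas:
    - {"hand":8,"dp":[0.02,0.055,0.023],"spin":0}
    - {"hand":8,"dp":[0.046,0.055,0.053],"spin":0}
    - {"hand":8,"dp":[0.072,0.055,0.084],"spin":0}
    - {"hand":8,"dp":[0.098,0.055,0.114],"spin":0}
    - {"hand":8,"dp":[0.108,0.055,0.125],"spin":0}
    - {"hand":8,"dp":[0.113,0.055,0.131],"spin":0}
    - {"hand":8,"dp":[0.113,0.055,0.131],"spin":0}

```text
time: 36.5
ee_pos: [0.5143, 0.2815, 0.0747]
eef_rot: [-0.061, 0.935, 0.023, 0.348]
ft_force: [0.4, -0.3, -2.5]
width: 0.0132
grip_force: 58.0
```

```bash
python3 go.py .514 .281 .070; python3 -c "
from h import *
print(read_state()['ft_force'])"
```

```text
36.5 [0.5143 0.2815 0.0747] q [-0.44   0.135 -0.41   2.275  1.294  0.509 -0.237]
x [-0.751 -0.098 -0.653] y [-0.129  0.992  0.001] z [ 0.647  0.085 -0.757] tilt 0.711
[0.514 0.281 0.07 ] dp [ 0.013 -0.002  0.013]
[ 0.44513802 -0.32578174 -2.5322748 ]
```

Emit:
carry_out:
  deltas:
    - {"hand":8,"dp":[0.003,0,0.003],"spin":0}
    - {"hand":8,"dp":[0.005,0,0.006],"spin":0}
    - {"hand":8,"dp":[0.008,0,0.009],"spin":0}
    - {"hand":8,"dp":[0.01,0,0.012],"spin":0}
    - {"hand":8,"dp":[0.01,0,0.012],"spin":0}

```text
time: 37.0
ee_pos: [0.5141, 0.2815, 0.0702]
eef_rot: [-0.061, 0.935, 0.023, 0.347]
ft_force: [0.2, 0.1, -3.0]
width: 0.013
grip_force: 58.0
```

Emit:
carry_out:
  deltas:
    - {"hand":8,"dp":[0.002,0,0.002],"spin":0}
    - {"hand":8,"dp":[0.003,0,0.004],"spin":0}
    - {"hand":8,"dp":[0.004,0,0.005],"spin":0}
    - {"hand":8,"dp":[0.004,0,0.005],"spin":0}

```text
time: 37.4
ee_pos: [0.5143, 0.2817, 0.0689]
eef_rot: [-0.061, 0.935, 0.023, 0.348]
ft_force: [-2.1, 0.1, 0.7]
width: 0.0132
grip_force: 58.0
```

Emit:
carry_out:
  deltas:
    - {"hand":8,"dp":[0.002,0,0.002],"spin":0}
    - {"hand":8,"dp":[0.003,0,0.003],"spin":0}
    - {"hand":8,"dp":[0.003,0,0.003],"spin":0}

```text
time: 37.7
ee_pos: [0.5146, 0.282, 0.0688]
eef_rot: [-0.061, 0.935, 0.023, 0.348]
ft_force: [-8.0, -2.7, 9.1]
width: 0.0131
grip_force: 58.0
```

Contact came at the expected height (0.0688). I'll ease off, loosen the grip gently, open and retract along the tool axis.

Emit:
carry_out:
  deltas:
    - {"hand":8,"dp":[-0.002,0,-0.002],"spin":0}
    - {"hand":8,"dp":[-0.002,0,-0.002],"spin":0}
    - {"hand":8,"dp":[-0.002,0,-0.002],"spin":0}
  force: 5

```text
time: 38.0
ee_pos: [0.5144, 0.2816, 0.0687]
eef_rot: [-0.061, 0.935, 0.023, 0.348]
ft_force: [-2.0, -0.8, 3.8]
width: 0.0145
grip_force: 5.0
```

Emit:
carry_out:
  deltas:
    - {"hand":20,"dp":[-0.002,0,-0.002],"spin":0}
    - {"hand":30,"dp":[-0.002,0,-0.002],"spin":0}
    - {"hand":40,"dp":[-0.002,0,-0.002],"spin":0}
    - {"hand":50,"dp":[-0.002,0,-0.002],"spin":0}
    - {"hand":50,"dp":[-0.002,0,-0.002],"spin":0}

```text
time: 38.5
ee_pos: [0.5142, 0.2815, 0.069]
eef_rot: [-0.061, 0.935, 0.023, 0.347]
ft_force: [-0.2, 0.9, 0.5]
width: 0.044
grip_force: 0.0
```

```bash
python3 - <<'E'
from h import *
s=read_state();print(s["ee_pos"],s["width"],s["ft_force"],s["joint_positions"].round(2))
t=camera("top");u,v=proj("top",(.58,.281,.114)).round().astype(int);print(u,v)
print(t[v-20:v+20,u-24:u+25].astype(int).sum(2)[::2,::2]//3)
S=camera("side")
for zz in(.01,.04,.07,.1):
    c=proj("side",(.578,.281,.004+zz)).round(1);vv=int(round(c[1]));k=int(c[0]);print(zz,c,k-22,(S[vv,k-22:k-5].astype(int).sum(1)//3))
E
```

```text
[0.51421245 0.2814826  0.06900791] 0.04399643314228259 [-0.19324636  0.90238171  0.54422508] [-0.44  0.15 -0.41  2.28  1.32  0.51 -0.27]
214 204
[[164 165 165 166 163 165 164 165 163 163 164 155 151 140 126 132 147 151
  162 161 162 159 159 163 163]
 [165 164 165 165 163 165 165 164 160 147 119  87  71  61  57  58  64  76
  112 136 158 161 158 161 163]
 [163 163 162 165 163 164 162 156 125  76  53  89  91  85  50  48  47  48
   52  62  96 150 161 158 158]
 [162 164 165 164 162 164 154  98  50  45  55 109 115 104  52  45  46  43
   46  48  50  83 147 161 161]
 [163 164 164 163 163 153  96  47  46  59  91  97  95  99  86  70  46  45
   44  46  43  46  77 144 160]
 [163 164 164 162 160 113  45  48  85  72  63  60  59  66  70  79  82  48
   46  45  44  44  46  84 154]
 [160 163 162 163 145  59  43  83  70  60  60  66  75  83  88  82  88  85
   50  42  43  45  42  48 121]
 [163 160 163 162 105  38  56  80  62  62  83  96  97  95  87  87  90  97
   74  46  42  40  42  45  75]
 [159 162 161 150  58  41  84  68  60  91 133 138 138 130 118  89  89  93
   93  55  42  40  40  45  52]
 [161 162 
[... 816 characters left out ...]
  35  38  91]
 [161 162 161 166 145  54  35  35  27  33  33  82 140 113  94  42  36  33
   33  38  35  36  36  60 140]
 [163 163 166 162 163 116  42  33  33  28  32  84 143 128 133  38  26  36
   33  34  33  38  44 118 160]
 [165 163 164 164 162 158 101  41  33  35  31  83 142 131 134  40  31  30
   34  36  38  39 102 155 161]]
0.01 [241.8 280.6] 219 [ 34  34  35  33  35  29  28  78 102 105 109 110 111 112 115 118 117]
0.04 [241.3 273.2] 219 [217 113  21  28  33  37  65 100 104 108 108 109 110 114 117 116 115]
0.07 [240.8 265.7] 218 [218 217 221 220 220 223 186  85  98 104 106 107 107 110 114 115 114]
0.1 [240.3 258. ] 218 [220 219 219 221 221 218 141  94  80  87  94 100 101 105 107 107 110]
```

The jug stands upright, its axis about (0.580, 0.280), within 4 mm of the mat's centre. I'll back out and rise.

Emit:
carry_out:
  deltas:
    - {"hand":50,"dp":[0,0,-0.08],"spin":0}
    - {"hand":50,"dp":[0,0,-0.16],"spin":0}
    - {"hand":50,"dp":[0,0,-0.24],"spin":0}
    - {"hand":50,"dp":[0,0,-0.34],"spin":0}
    - {"hand":50,"dp":[-0.1,0,-0.45],"spin":0}
    - {"hand":50,"dp":[-0.2,0,-0.6],"spin":0}
    - {"hand":50,"dp":[-0.3,0,-0.7],"spin":0}
    - {"hand":50,"dp":[-0.3,0,-0.7],"spin":0}

```text
time: 39.4
ee_pos: [0.4587, 0.2759, 0.2569]
eef_rot: [-0.06, 0.934, 0.025, 0.351]
ft_force: [-1.1, 0.3, 0.9]
width: 0.0497
grip_force: 0.0
```

```bash
python3 - <<'E'
from h import *
s=read_state();print(s["ee_pos"],s["ft_force"],s["time"])
a=camera("top").astype(int);b=cv2.imread("pics/top0.png")[...,::-1].astype(int)
d=(np.abs(a-b).sum(2)>90).astype(np.uint8)
k,l,st,ce=cv2.connectedComponentsWithStats(d)
for i in range(1,k):
    if st[i,4]>8: print(st[i],ce[i].round(0))
u,v=214,204;print(a[v-14:v+16:2,u-18:u+19:2].sum(2)//3)
E
```

```text
[0.45866853 0.27587498 0.25688965] [-1.11270121  0.30631668  0.85604429] 39.4
[ 174  188  124  232 8496] [222. 320.]
[350 213  11  13  75] [354. 220.]
[  302   295   220   125 14348] [422. 363.]
[522 312  28  36 539] [534. 328.]
[272 357  26  13 135] [284. 362.]
[275 368  24  15 168] [287. 374.]
[264 371   4   5  13] [265. 373.]
[303 393   4   5   9] [305. 395.]
[[163 161 164 155  96  52  46  57 110 117 105  49  47  44  49  46  44  51
   85]
 [163 163 156  98  47  45  59  90  96  97 102  87  70  49  45  46  45  46
   50]
 [164 161 116  47  49  84  74  66  59  61  65  70  80  79  49  43  45  45
   43]
 [165 143  58  45  84  69  59  59  68  78  83  88  86  91  85  45  45  44
   43]
 [163 103  41  59  81  59  61  83  93  98  98  88  87  88  99  71  45  44
   43]
 [150  57  41  86  67  64  92 133 140 137 133 117  93  89  92  95  53  41
   40]
 [129  44  40 100  64  65 124 138 140 138 141 141 124  91  90 115  61  43
   40]
 [120  41  44 107  64  76 133 138 141 142 141 144 142 119  90 121  67  46
   36]
 [100  37  44 108  65  81 136 140 141 143 141 142 141 132  91 100  64  46
   40]
 [ 98  41  39  76  71  78 133 142 142 144 142 139 139 141 110  82  60  47
   37]
 [113  38  35  51  83  69 131 145 141 140 138 142 140 136 110  66  55  41
   38]
 [138  41  33  33  61  83  95 134 141 140 138 141 140 131  76  55  49  39
   39]
 [152  58  36  31  32  57  79 103 138 141 139 133 112  73  58  50  38  40
   36]
 [161 100  34  31  31  32  41  67  99 118 110  85  61  53  43  38  35  38
   39]
 [164 148  59  36  34  32  30  33  81 140 115  93  42  40  40  33  35  39
   37]]
```

The jug hasn't moved since release. The only other changes in view are the jar now in the tray and the arm itself. Handing in.

```bash
python3 -c "
from bench import *
print(close_job())"
```

```text
the job is handed in; nothing more can be done
None
```

The jar stands upright in the tray and the jug upright on the mat, about 4 mm from its centre, handed in at 39.4 s with the gripper clear; partway, the jug went back on the platform once so I could regrasp it with the gripper turned half round.

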